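Brake the microtome's running handwheel at its lock hole, lock it and cover the blade

TASK

The microtome's handwheel is still running on after the last section. Slow it by touch so that it comes to rest with its lock hole at the top, right in front of the lock bolt; once the wheel stands, push the lock slide fully home so that the bolt enters the hole, and then swing the knife guard all the way up over the blade. Never push the bolt at a turning wheel, keep off the blade, and leave the other things on the bench where they are.

Things in the scene. Friction and masses are not known exactly. Their poses are not given: they have to be found in the camera images.
- microtome: Manual rotary microtome, fixed to the bench, white. Origin: on the bench under its middle; +x points to the handwheel's side, -y to the operator's side (knife), z up. In its frame (m): tall housing x -0.17 to 0.10, y -0.02 to 0.20, flat top z 0.235; base under all, top z 0.05, y -0.22 to 0.20; knife holder x -0.11 to 0.05, y -0.20 to -0.10, top z 0.12.
- wheel (a joint): Angle of the black upright handwheel (diameter 180 mm, about 9 kg with its flywheel, axis along the microtome's x), rad. At the start it runs freely at 2.2 to 3.6 rad/s, losing about 0.05 rad/s each second; it stays where it is stopped. Grows without end as it turns forwards: the top of the rim moves to the microtome's +y. Lock hole at the bolt at every whole multiple of 6.283.
- rim_top (a point): Highest point of the handwheel's rim, 255 mm above the bench, in the middle of the rim's 28 mm width (fixed to the microtome, does not turn). Fingertips pressed on it here brake the wheel and, moved along it with 10 N or so, carry it with them. It lies 20 mm higher than the housing's flat top; the gap between rim and housing is 21 mm. The wheel's axis lies 90 mm straight below it.
- lock_hole (a point): Middle of the lock hole in the handwheel's web; turns with the wheel, 57 mm from its axis. The hole is 20 mm wide along the turning direction, 22 mm along the radius, and goes through the 12 mm web; a white index line across the rim marks its angle. The crank handle (25 mm thick, sticking out 68 mm beyond the rim to the microtome's +x) sits opposite the hole, also 57 mm from the axis, so always inside the rim's outline.
- bolt_port (a point): Fixed point on the lock bolt's axis where the middle of the lock hole must stop: straight above the wheel's axis, 222 mm above the bench. The bolt is 10 mm thick with a round nose, so it enters with the hole up to 5 mm off.
- lock (a joint): Travel of the lock slide in m: 0 = bolt drawn back, as at the start; 0.020 = fully home, bolt through the wheel's hole. It slides along the microtome's +x against about 3 N of friction and stays where it is left. After 6 mm the bolt's nose reaches the wheel's web, which stops it if the hole is not there.
- lock_tab (a point): Middle of the lock slide's upright steel tab on the flat top of the housing, beside the wheel: 12 mm (along the microtome's x) by 40 mm (y), from 236 to 270 mm above the bench. Push its flat face that looks to the microtome's -x towards +x; the top is free for 80 mm behind that face. Moves with the slide.
- guard (a joint): Swing of the knife guard in rad: 0 = leaning back 45 degrees to the operator, 1.22 = at its stop over the blade, 25 degrees beyond upright. Starts between 0 and 0.2; turns against about 1.2 N at the bar and stays where it is left. Pivot line: along the microtome's x at y -0.13, z 0.12 m in its frame.
- guard_bar (a point): Middle of the knife guard's cross bar: round, aluminium, 10 mm thick, 138 mm long along the microtome's x, 65 mm from the pivot line, with a 10 mm thick arm at each end down to the pivots. Push it to the microtome's +y to close the guard. Its middle is 166 to 185 mm above the bench. Moves with the guard.
- blade: The bare steel blade in the knife holder, 110 mm long along the microtome's x. Origin and axes as the microtome's; its edge, upwards, lies at y -0.109, z 0.148, x -0.085 to 0.025 m in that frame. Not to be touched. Behind it hangs the specimen clamp (x -0.06 to 0.0, y -0.09 to -0.02, z 0.135 to 0.245), which goes up and down 27 mm as the wheel turns.
- slide_box: Closed plastic slide box lying on the bench, 107 x 87 x 36 mm, origin under its middle. To be left alone.
- stain_jar: Small open glass jar, 68 mm wide, 85 mm high, origin under its middle. To be left alone.
- blade_box: Flat grey plastic blade box, 75 x 45 x 19 mm, origin under its middle. To be left alone.

How it is judged:
By the outcome, as a careful person would: the job done as asked, in the order asked, and still so for the second after the job is handed in, with the robot touching nothing.
It also fails if it takes over 64 s, if anything falls off the work surface, if the arm or the gripper's body presses on something with over 40 N, if the wrist force passes 120 N, or if a joint passes its speed limit or range.

ROBOT

A 6-joint arm with a two-finger parallel gripper is mounted at the origin on the work surface. World frame = base frame: x ahead of the robot, y to its left, z up, the work surface at z = 0. Lengths are in m, angles in degrees, forces in N, time in s.
With the tool pointing down it reaches from about 0.25 to 0.725 m from the base axis. Payload 9.7 kg.
Tool frame: the origin (TCP) lies at the very end of the fingers, on their centre line; the grasp point (between the pads) lies 19 mm behind it; z points along the fingers, y is the line along which they close (so a half turn about z gives the same grasp; the last joint's range is limited). The gripper opens to 85 mm and grips with 20 to 120 N. Pads are 22 mm wide; open, the fingers measure 114 mm over their backs; the gripper's body (76 mm by 85 mm) begins 54 mm behind the grasp point. The pads swing forward as they close: fully open they stand 13 mm farther back than shut.
Start: joints at [73.396, 4.979, 10.078, 95.1, 0, 90], TCP at [0.157, 0.527, 0.204] pointing down, gripper open.
Joint ranges: [-179.16, 179.16], [-48.56, 103.87], [-65.8, 70.77], [-126.05, 130.52], [-82.76, 87.17], [-180, 180]. Speed limits (degrees/s): [127.2, 127.2, 147.25, 180, 180, 180].

INTERFACE

Orientations are given as [roll, pitch, yaw] about the fixed x, y, z axes, in that order (R = Rz(yaw) Ry(pitch) Rx(roll)).
In Python, from workcell import telemetry, optics, workorder gives the robot as it stands.
- The arm moves only by the shell command python3 -m handwheel 'ROWS' [FORCE]. ROWS is JSON, a list of rows, each an object of numbers: "tx", "ty", "tz": the shift along the tool's x, y, z in m; "ax", "ay", "az": the turn, a rotation vector about the tool's x, y, z in degrees; "jaw": the gripper command: -1 is shut, 1 is fully open, values between are in proportion. A call has exactly 10 rows; each row shifts and turns the commanded pose from where the row before left it, along the tool's axes as they then stand; what a row does not reach is not made up. A row lasts 1/8 s, in which the tool goes at most 62.5 mm and 10.7 degrees, less where a joint would pass 70% of its speed; a pose out of reach is approached as far as the arm can. A call is refused whole if a number of a shift passes 0.0625 or a number of a turn 10.7, either way. A call with a gripper value outside its range is refused whole. The fingers move at their own pace and stop on an object; FORCE is the grip in N (left out, the last holds). Time passes only in rows, so rows that do not move let the fingers close, or fill a call up. It gives the time, the measured TCP pose, the force, the opening and the grip force at its end, in the units of the state.
- telemetry.get_obs(): the state, without advancing time (a new reading comes with each control period).
- optics.camera(name): name is "side" or "top"; returns a dict with "color" (420x560x3 uint8, red, green, blue), "K" (3x3 intrinsics, pixels), "extrinsics" (4x4, takes a point from camera to world coordinates). Camera axes: x right, y down, z forward; pixel columns grow to the right and rows downward; lengths in m; the calibration is good to about 2 mm. A picture is of the moment at which its call begins. There is no depth.
- workorder.job_done(): hands the job in; it is judged then, once.
The state is a dict: "time": time; "q": joint angles; "qd": joint speeds; "joint_efforts": joint torques, N m; "ee_pos": TCP position; "tcp_rot": TCP orientation; "wrist_force": force on the tool from outside, world axes, zero at the start; "torque": the same for the moment, N m; "opening": finger opening in m; "grasp_force": force on a finger pad.
Only numpy, scipy, OpenCV 4.12 (cv2) and the standard library are available. Lean on these libraries where they do the work, as an engineer would, in place of code of your own. Each camera call takes 0.05 s, during which the arm holds its last target. There are 200 camera calls.

## Working session

There is one attempt and no reset: what is moved stays moved. The work goes in short steps, Python scripts to look and compute and a shell command to move; the robot and the scene stay as the last step left them, time stands still between calls to the robot, and variables do not carry over. Pictures are saved under pics/ and viewed, at most 10 in all, crops included, and the job is handed in when it is done.

```bash
mkdir -p pics; ls
python3 - <<'E'
from workcell import telemetry, optics
import cv2
print(telemetry.get_obs())
for n in("side","top"):
    c=optics.camera(n); cv2.imwrite(f"pics/{n}0.png",cv2.resize(c["color"][:,:,::-1],None,fx=1.42,fy=1.42)); print(c["K"],c["extrinsics"])
E
```

```text
pics
{'time': 0.0, 'q': array([7.33971863e+01, 5.01210575e+00, 1.00333609e+01, 9.50997757e+01,
       2.40086202e-04, 9.00014020e+01]), 'qd': array([ 0.02508276,  0.00364167,  0.0226592 , -0.04986218, -0.02902684,
        0.08809938]), 'joint_efforts': array([ 6.89547469e-04, -5.20388031e+01,  4.64805257e+01,  1.65151973e-02,
        1.53499495e-04,  7.89862383e-06]), 'ee_pos': array([0.1570751 , 0.52680803, 0.20356366]), 'tcp_rot': array([-1.79921479e+02, -2.38164611e-04,  1.63395784e+02]), 'wrist_force': array([-0.18505514, -0.33836237, -0.39231013]), 'torque': array([-0.01859997, -0.0115618 , -0.04645504]), 'grasp_force': 0.0, 'opening': 0.08513114908388593}
[[475.4787693    0.         284.02725441]
 [  0.         475.4787693  211.92032052]
 [  0.           0.           1.        ]] [[ 0.88586414 -0.32942916  0.32668204  0.06076078]
 [-0.46374664 -0.64932452  0.6027576  -0.90175383]
 [ 0.01355673 -0.68545904 -0.72798497  1.27719388]
 [ 0.          0.          0.          1.        ]]
[[432.1099019    0.         280.24535447]
 [  0.         432.1099019  208.79444619]
 [  0.           0.           1.        ]] [[ 2.27060159e-02 -9.81644048e-01  1.89365782e-01  2.99493617e-01]
 [-9.99737312e-01 -2.28862559e-02  1.23514625e-03  4.21204651e-02]
 [ 3.12139977e-03 -1.89344083e-01 -9.81905838e-01  1.55715925e+00]
 [ 0.00000000e+00  0.00000000e+00  0.00000000e+00  1.00000000e+00]]
```

View pics/side0.png

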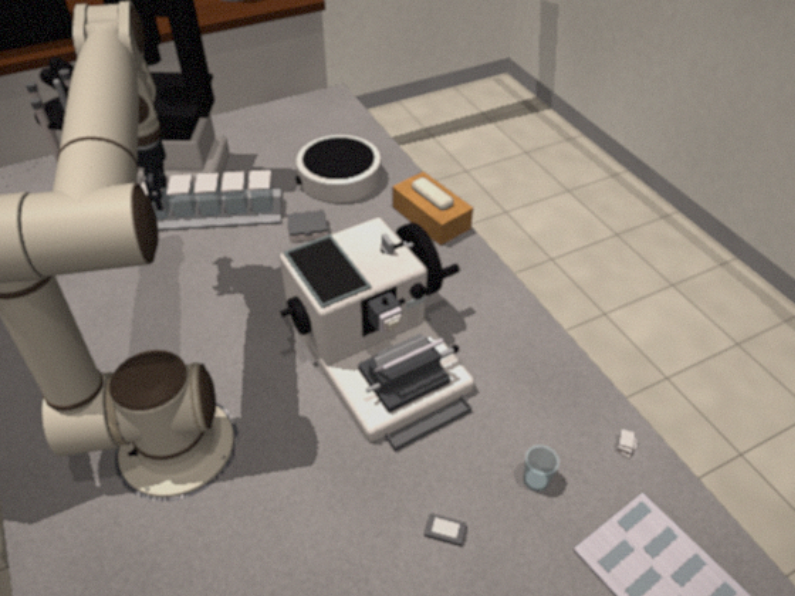

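View pics/top0.png

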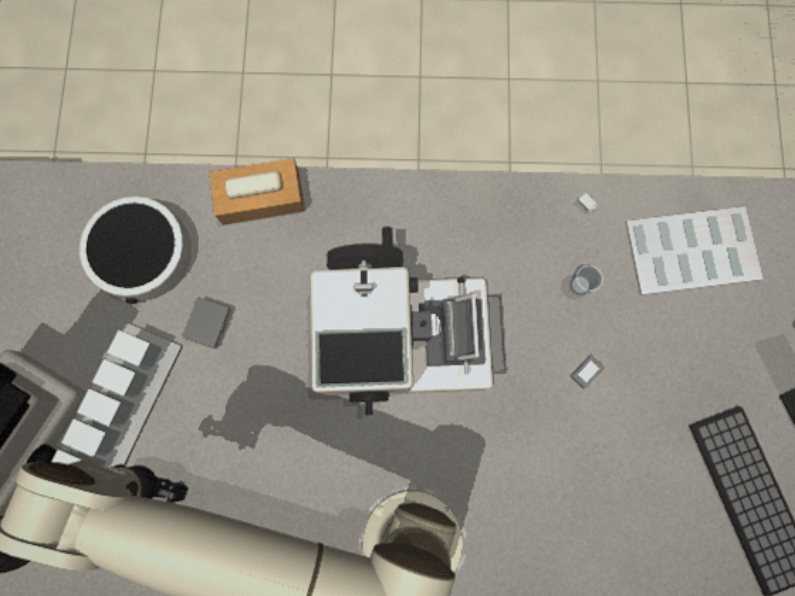

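Side view: the microtome stands mid-bench with the wheel on its far side (side px ~425,255; top px ~365,255). Its axes lie nearly along the world axes. Next: enlarged crops to fit the pose.

Run:
```python
import cv2
from workcell import optics
a=optics.camera("top")["color"][:,:,::-1]; b=optics.camera("side")["color"][:,:,::-1]
cv2.imwrite("pics/topc.png",cv2.resize(a[155:285,210:360],None,fx=5,fy=4.6*5/4.6*0.9,interpolation=cv2.INTER_CUBIC)[:600])
cv2.imwrite("pics/sidec.png",cv2.resize(b[150:310,190:345],None,fx=3.75,fy=3.75,interpolation=cv2.INTER_CUBIC))
```

```text
(no output)
```

View pics/topc.png

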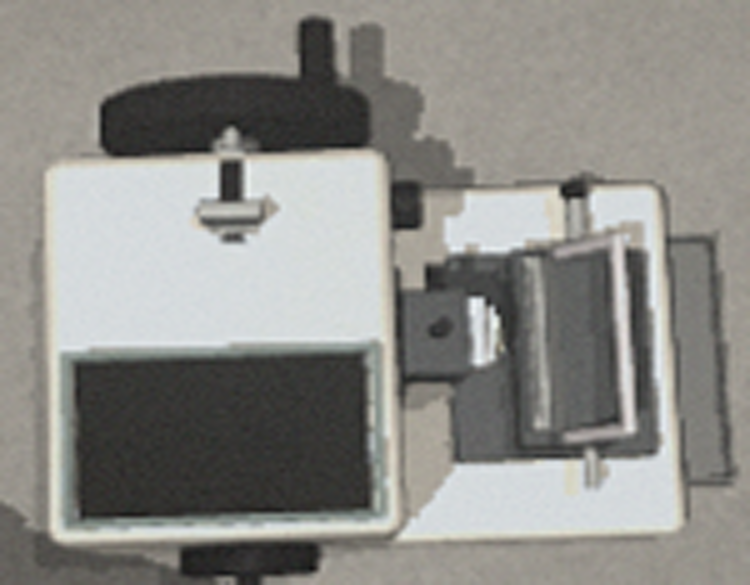

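View pics/sidec.png

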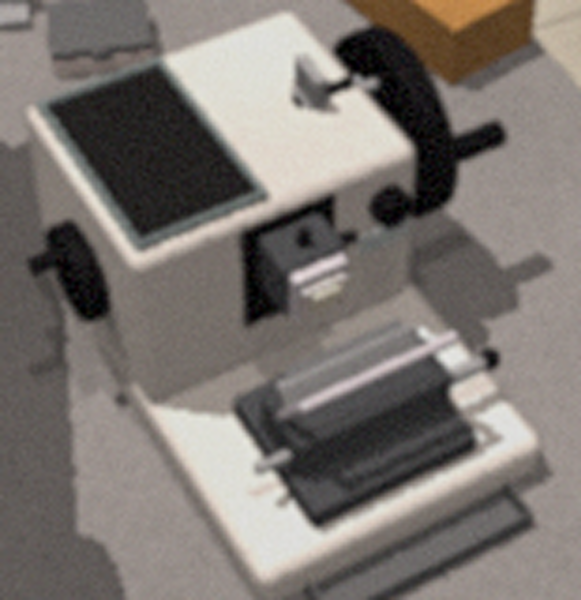

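Top crop: housing-top corners at (46,158), (388,152), (50,540), (400,535). Tab is near (232,210), guard bar runs (618,235)–(630,430), and the crank is at 316,20. Side crop: housing-top corners at (30,108), (290,12), (412,145), (138,265). Tab is near (312,80). Fitting the pose now.

```bash
cat > h.py <<'E'
import numpy as np
from workcell import optics, telemetry
from scipy.optimize import least_squares
CT=None
def proj(c,P):
    E=np.linalg.inv(c["extrinsics"]);p=P@E[:3,:3].T+E[:3,3];u=p@c["K"].T
    return u[:,:2]/u[:,2:]
def ray(c,uv,z):
    d=c["extrinsics"][:3,:3]@np.linalg.inv(c["K"])@np.array([*uv,1.]);o=c["extrinsics"][:3,3]
    return o+d*(z-o[2])/d[2]
def tc(u,v): return np.array([210+u/5-.4,155+v/4.5-.4])
def sc(u,v): return np.array([190+u/3.75-.4,150+v/3.75-.4])
E
python3 - <<'E'
from h import *
t,s=optics.camera("top"),optics.camera("side")
C=np.array([[.10,.20,.235],[.10,-.02,.235],[-.17,.20,.235],[-.17,-.02,.235]])
mt=np.array([tc(46,156),tc(389,151),tc(50,541),tc(402,537)])
ms=np.array([sc(290,11),sc(414,146),sc(28,107),sc(138,267)])
def W(p,C):
    c,n=np.cos(p[2]),np.sin(p[2]);return np.c_[C[:,0]*c-C[:,1]*n+p[0],C[:,0]*n+C[:,1]*c+p[1],C[:,2]]
f=lambda p:np.r_[(proj(t,W(p,C))-mt).ravel(),(proj(s,W(p,C))-ms).ravel()]
r=least_squares(f,[.5,0,0]);p=r.x;print(p,np.degrees(p[2]),r.fun.round(1))
for m in (0,1):
    g=(lambda q:f(q)[:8]) if m==0 else (lambda q:f(q)[8:])
    print(least_squares(g,p).x)
inv=lambda X:(np.array([[np.cos(p[2]),np.sin(p[2])],[-np.sin(p[2]),np.cos(p[2])]])@(X[:2]-p[:2])).round(4)
print("tab",inv(ray(t,tc(232,208),.27)),inv(ray(s,sc(312,60),.27)))
for z in(.166,.175,.185): print("bar",z,inv(ray(t,tc(624,333),z)),inv(ray(s,sc(372,372),z)))
print("wheel ends", inv(ray(t,tc(101,115),.165)),inv(ray(t,tc(369,115),.165)))
print("handle",inv(ray(t,tc(316,20),.165)))
E
```

```text
[0.5240636  0.0354118  0.05594383] 3.205345488808183 [-0.8 -0.1  0.6 -1.2 -1.   1.2  1.2 -0.3  1.  -1.7  2.4  1.  -2.1 -0.6
 -1.4  0.6]
[0.52307785 0.03503988 0.04746168]
[0.52544434 0.03609344 0.0688441 ]
tab [0.0512 0.0799] [0.0562 0.0905]
bar 0.166 [-0.0272 -0.1678] [-0.031  -0.1564]
bar 0.175 [-0.0284 -0.1666] [-0.0349 -0.1625]
bar 0.185 [-0.0298 -0.1652] [-0.0393 -0.1693]
wheel ends [0.1466 0.1703] [ 0.1409 -0.0077]
handle [0.2151 0.0253]
```

Pose ≈ (0.524, 0.035), yaw ≈ 3.2°, wheel and tab near y_m ≈ 0.081. These agree with the stated sizes (handle end x_m 0.215 against 0.217, wheel about 178 mm wide). Now lift, turn and travel to above the rim.

```bash
python3 -m handwheel '[{"tz":-0.06,"az":-9.8,"jaw":-1},{"tz":-0.06,"az":-9.8,"jaw":-1},{"tz":-0.02,"tx":-0.044,"ty":-0.04,"jaw":-1},{"tx":-0.044,"ty":-0.04,"jaw":-1},{"tx":-0.044,"ty":-0.04,"jaw":-1},{"tx":-0.044,"ty":-0.04,"jaw":-1},{"tx":-0.044,"ty":-0.04,"jaw":-1},{"tx":-0.044,"ty":-0.04,"jaw":-1},{"tx":-0.044,"ty":-0.04,"jaw":-1},{"tx":-0.044,"ty":-0.04,"jaw":-1}]'; python3 -c "
from workcell import telemetry as t;o=t.get_obs();print(o['q'].round(1))"
```

```text
[73.4  5.  10.1 95.1  0.  90. ]$[0]: bad value
```

```bash
python3 -m handwheel '[{"tx":0,"ty":0,"tz":-0.06,"ax":0,"ay":0,"az":-9.8,"jaw":-1},{"tx":0,"ty":0,"tz":-0.06,"ax":0,"ay":0,"az":-9.8,"jaw":-1},{"tx":-0.044,"ty":-0.04,"tz":-0.02,"ax":0,"ay":0,"az":0,"jaw":-1},{"tx":-0.044,"ty":-0.04,"tz":0,"ax":0,"ay":0,"az":0,"jaw":-1},{"tx":-0.044,"ty":-0.04,"tz":0,"ax":0,"ay":0,"az":0,"jaw":-1},{"tx":-0.044,"ty":-0.04,"tz":0,"ax":0,"ay":0,"az":0,"jaw":-1},{"tx":-0.044,"ty":-0.04,"tz":0,"ax":0,"ay":0,"az":0,"jaw":-1},{"tx":-0.044,"ty":-0.04,"tz":0,"ax":0,"ay":0,"az":0,"jaw":-1},{"tx":-0.044,"ty":-0.04,"tz":0,"ax":0,"ay":0,"az":0,"jaw":-1},{"tx":-0.044,"ty":-0.04,"tz":0,"ax":0,"ay":0,"az":0,"jaw":-1}]'; python3 -c "
from workcell import telemetry as t;o=t.get_obs();print(o['q'].round(1))"
```

```text
time: 1.55
ee_pos: [0.5265, 0.2245, 0.3443]
tcp_rot: [180.0, 0.0, -177.0]
wrist_force: [0.5, 1.6, -0.2]
opening: 0.0004
grasp_force: 0.0
[ 23.1  14.9  37.8 112.8   0.   20.1]
```

```bash
python3 -m handwheel '[{"tx":-0.0204,"ty":-0.0178,"tz":0.009,"ax":0,"ay":0,"az":0,"jaw":-1},{"tx":-0.0204,"ty":-0.0178,"tz":0.009,"ax":0,"ay":0,"az":0,"jaw":-1},{"tx":-0.0204,"ty":-0.0178,"tz":0.009,"ax":0,"ay":0,"az":0,"jaw":-1},{"tx":-0.0204,"ty":-0.0178,"tz":0.009,"ax":0,"ay":0,"az":0,"jaw":-1},{"tx":-0.0204,"ty":-0.0178,"tz":0.009,"ax":0,"ay":0,"az":0,"jaw":-1},{"tx":-0.0204,"ty":-0.0178,"tz":0.009,"ax":0,"ay":0,"az":0,"jaw":-1},{"tx":0,"ty":0,"tz":0.005,"ax":0,"ay":0,"az":0,"jaw":-1},{"tx":0,"ty":0,"tz":0.005,"ax":0,"ay":0,"az":0,"jaw":-1},{"tx":0,"ty":0,"tz":0.004,"ax":0,"ay":0,"az":0,"jaw":-1},{"tx":0,"ty":0,"tz":0,"ax":0,"ay":0,"az":0,"jaw":-1}]'
python3 - <<'E'
from h import *
import cv2
im=[]
for n in("side","top"):
    c=optics.camera(n);P=telemetry.get_obs()["ee_pos"][None]
    u=proj(c,P)[0];print(n,u)
    x,y=(u-[38,30]).astype(int); y=max(y,0)
    im.append(cv2.resize(c["color"][y:y+75,x:x+75,::-1],(400,400),interpolation=cv2.INTER_CUBIC));print(x,y)
cv2.imwrite("pics/near.png",np.hstack(im))
E
```

```text
time: 2.8
ee_pos: [0.6525, 0.1263, 0.2765]
tcp_rot: [180.0, 0.0, -177.0]
wrist_force: [0.0, -1.3, 0.4]
opening: -0.0002
grasp_force: 0.0
side [294.52777252 157.41462852]
256 127
top [254.13875814 174.11743886]
216 144
```

View pics/near.png

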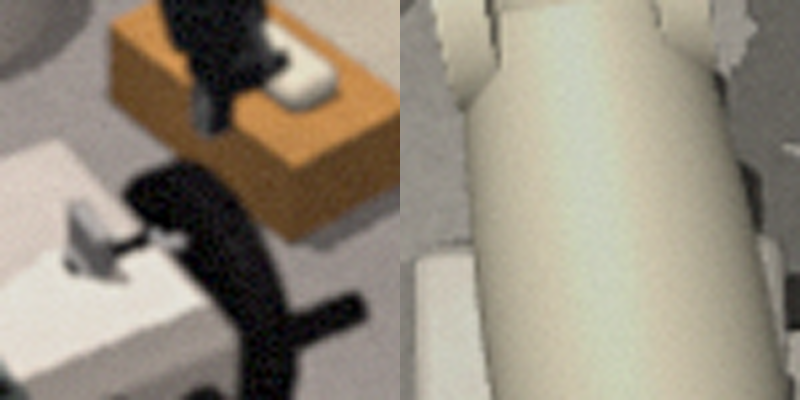

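Side crop: the shut fingertip (crop ~210,132) hangs above the rim's top (~190,165), and the arm hides the wheel from the top camera. I'll descend carefully until force shows.

```bash
python3 -m handwheel '[{"tx":0,"ty":0,"tz":0.006,"ax":0,"ay":0,"az":0,"jaw":-1},{"tx":0,"ty":0,"tz":0.006,"ax":0,"ay":0,"az":0,"jaw":-1},{"tx":0,"ty":0,"tz":0.001,"ax":0,"ay":0,"az":0,"jaw":-1},{"tx":0,"ty":0,"tz":0.001,"ax":0,"ay":0,"az":0,"jaw":-1},{"tx":0,"ty":0,"tz":0.001,"ax":0,"ay":0,"az":0,"jaw":-1},{"tx":0,"ty":0,"tz":0.001,"ax":0,"ay":0,"az":0,"jaw":-1},{"tx":0,"ty":0,"tz":0.001,"ax":0,"ay":0,"az":0,"jaw":-1},{"tx":0,"ty":0,"tz":0.001,"ax":0,"ay":0,"az":0,"jaw":-1},{"tx":0,"ty":0,"tz":0.001,"ax":0,"ay":0,"az":0,"jaw":-1},{"tx":0,"ty":0,"tz":0,"ax":0,"ay":0,"az":0,"jaw":-1}]'
python3 - <<'E'
from h import *
import cv2
c=optics.camera("side");u=c["color"]
print(proj(c,np.array([[.6543,.1239,.255],telemetry.get_obs()["ee_pos"]])))
cv2.imwrite("pics/near2.png",cv2.resize(cv2.convertScaleAbs(u[120:215,240:345,::-1],alpha=1.8),None,fx=6,fy=6,interpolation=cv2.INTER_CUBIC))
E
```

```text
time: 4.15
ee_pos: [0.653, 0.1258, 0.2571]
tcp_rot: [-180.0, -0.0, -177.0]
wrist_force: [0.8, 0.6, 0.2]
opening: 0.0001
grasp_force: 0.0
[[295.11602493 162.77968187]
 [294.5198708  162.05014514]]
```

View pics/near2.png

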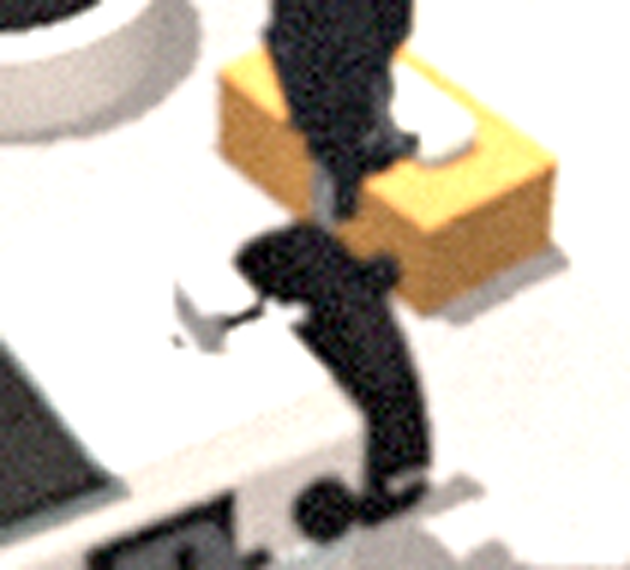

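Side crop: handle at (385,270), index line low in front at (405,490). The fingertip is practically at the rim. Continuing down in small steps.

```bash
python3 -m handwheel '[{"tx":0,"ty":0,"tz":0.001,"ax":0,"ay":0,"az":0,"jaw":-1},{"tx":0,"ty":0,"tz":0.001,"ax":0,"ay":0,"az":0,"jaw":-1},{"tx":0,"ty":0,"tz":0.0005,"ax":0,"ay":0,"az":0,"jaw":-1},{"tx":0,"ty":0,"tz":0.0005,"ax":0,"ay":0,"az":0,"jaw":-1},{"tx":0,"ty":0,"tz":0.0005,"ax":0,"ay":0,"az":0,"jaw":-1},{"tx":0,"ty":0,"tz":0.0005,"ax":0,"ay":0,"az":0,"jaw":-1},{"tx":0,"ty":0,"tz":0,"ax":0,"ay":0,"az":0,"jaw":-1},{"tx":0,"ty":0,"tz":0,"ax":0,"ay":0,"az":0,"jaw":-1},{"tx":0,"ty":0,"tz":0,"ax":0,"ay":0,"az":0,"jaw":-1},{"tx":0,"ty":0,"tz":0,"ax":0,"ay":0,"az":0,"jaw":-1}]'
```

```text
time: 5.45
ee_pos: [0.6531, 0.1258, 0.2533]
tcp_rot: [-180.0, 0.0, -177.0]
wrist_force: [0.1, 0.8, 1.4]
opening: -0.0002
grasp_force: 0.0
```

```bash
python3 -m handwheel '[{"tx":0,"ty":0,"tz":0.0005,"ax":0,"ay":0,"az":0,"jaw":-1},{"tx":0,"ty":0,"tz":0.0005,"ax":0,"ay":0,"az":0,"jaw":-1},{"tx":0,"ty":0,"tz":0.0005,"ax":0,"ay":0,"az":0,"jaw":-1},{"tx":0,"ty":0,"tz":0.0005,"ax":0,"ay":0,"az":0,"jaw":-1},{"tx":0,"ty":0,"tz":0,"ax":0,"ay":0,"az":0,"jaw":-1},{"tx":0,"ty":0,"tz":0,"ax":0,"ay":0,"az":0,"jaw":-1},{"tx":0,"ty":0,"tz":0,"ax":0,"ay":0,"az":0,"jaw":-1},{"tx":0,"ty":0,"tz":0,"ax":0,"ay":0,"az":0,"jaw":-1},{"tx":0,"ty":0,"tz":0,"ax":0,"ay":0,"az":0,"jaw":-1},{"tx":0,"ty":0,"tz":0,"ax":0,"ay":0,"az":0,"jaw":-1}]'
cat >> h.py <<'E'
import cv2
def angle(n=1,show=None):
    """wheel pictures: side crops 6x"""
E
python3 - <<'E'
from h import *
ims=[]
for i in range(2):
    c=optics.camera("side")["color"]
    ims.append(c.astype(int))
    b=optics.camera("side")["color"]
d=np.abs(ims[0]-ims[1]).sum(2)[140:215,270:330];print(d.mean(),d.max(),np.sort(d.ravel())[-20:])
print(telemetry.get_obs()["wrist_force"],telemetry.get_obs()["ee_pos"])
E
```

```text
time: 6.7
ee_pos: [0.653, 0.1258, 0.2512]
tcp_rot: [-180.0, -0.0, -177.0]
wrist_force: [-0.0, 0.3, 0.3]
opening: 0.0
grasp_force: 0.0
13.996222222222222 169 [132 132 132 134 136 137 139 145 146 147 148 148 148 149 154 156 157 159
 164 169]
[ 0.79007359 -0.07338014 -0.12470238] [0.65305777 0.12578635 0.25121235]
```

```bash
python3 -m handwheel '[{"tx":0,"ty":0,"tz":0.0005,"ax":0,"ay":0,"az":0,"jaw":-1},{"tx":0,"ty":0,"tz":0.0005,"ax":0,"ay":0,"az":0,"jaw":-1},{"tx":0,"ty":0,"tz":0.0005,"ax":0,"ay":0,"az":0,"jaw":-1},{"tx":0,"ty":0,"tz":0.0005,"ax":0,"ay":0,"az":0,"jaw":-1},{"tx":0,"ty":0,"tz":0.0005,"ax":0,"ay":0,"az":0,"jaw":-1},{"tx":0,"ty":0,"tz":0.0005,"ax":0,"ay":0,"az":0,"jaw":-1},{"tx":0,"ty":0,"tz":0.0005,"ax":0,"ay":0,"az":0,"jaw":-1},{"tx":0,"ty":0,"tz":0.0005,"ax":0,"ay":0,"az":0,"jaw":-1},{"tx":0,"ty":0,"tz":0,"ax":0,"ay":0,"az":0,"jaw":-1},{"tx":0,"ty":0,"tz":0,"ax":0,"ay":0,"az":0,"jaw":-1}]'
python3 - <<'E'
from h import *
import cv2
o=telemetry.get_obs();print(o["q"],o["ee_pos"])
c=optics.camera("side");u=c["color"]
print(proj(c,np.array([[.6543,.1239,.255],telemetry.get_obs()["ee_pos"]])))
g=(255*(u[120:215,240:345,::-1]/255.)**.45).astype(np.uint8)
cv2.imwrite("pics/near3.png",cv2.resize(g,None,fx=6,fy=6,interpolation=cv2.INTER_CUBIC))
E
```

```text
time: 8.15
ee_pos: [0.6531, 0.1258, 0.2473]
tcp_rot: [180.0, 0.0, -177.0]
wrist_force: [-0.3, -0.4, 0.7]
opening: 0.0002
grasp_force: 0.0
[1.09013290e+01 2.38706843e+01 3.77378054e+01 1.03864185e+02
 1.56103996e-03 7.90712414e+00] [0.65305089 0.12578215 0.24725425]
[[295.11602493 162.77968187]
 [294.44168474 164.35919453]]
```

View pics/near3.png

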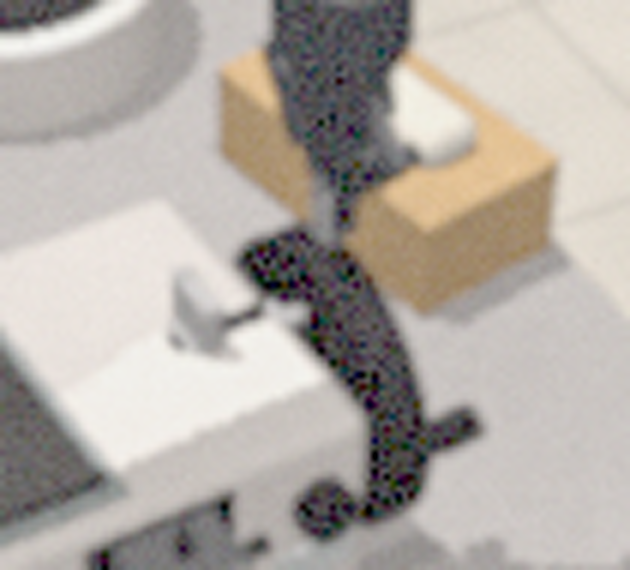

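The tip (crop 330,240) still seems several mm above the rim's mid-top (331,257), with no force yet. Going further down.

```bash
python3 -m handwheel '[{"tx":0,"ty":0,"tz":0.0005,"ax":0,"ay":0,"az":0,"jaw":-1},{"tx":0,"ty":0,"tz":0.0005,"ax":0,"ay":0,"az":0,"jaw":-1},{"tx":0,"ty":0,"tz":0.0005,"ax":0,"ay":0,"az":0,"jaw":-1},{"tx":0,"ty":0,"tz":0.0005,"ax":0,"ay":0,"az":0,"jaw":-1},{"tx":0,"ty":0,"tz":0.0005,"ax":0,"ay":0,"az":0,"jaw":-1},{"tx":0,"ty":0,"tz":0.0005,"ax":0,"ay":0,"az":0,"jaw":-1},{"tx":0,"ty":0,"tz":0.0005,"ax":0,"ay":0,"az":0,"jaw":-1},{"tx":0,"ty":0,"tz":0.0005,"ax":0,"ay":0,"az":0,"jaw":-1},{"tx":0,"ty":0,"tz":0.0005,"ax":0,"ay":0,"az":0,"jaw":-1},{"tx":0,"ty":0,"tz":0.0005,"ax":0,"ay":0,"az":0,"jaw":-1}]'
```

```text
time: 9.45
ee_pos: [0.653, 0.1258, 0.2422]
tcp_rot: [-180.0, -0.0, -177.0]
wrist_force: [0.2, 0.3, -0.1]
opening: -0.0
grasp_force: 0.0
```

```bash
python3 -m handwheel '[{"tx":0,"ty":0,"tz":0.0005,"ax":0,"ay":0,"az":0,"jaw":-1},{"tx":0,"ty":0,"tz":0.0005,"ax":0,"ay":0,"az":0,"jaw":-1},{"tx":0,"ty":0,"tz":0.0005,"ax":0,"ay":0,"az":0,"jaw":-1},{"tx":0,"ty":0,"tz":0.0005,"ax":0,"ay":0,"az":0,"jaw":-1},{"tx":0,"ty":0,"tz":0.0005,"ax":0,"ay":0,"az":0,"jaw":-1},{"tx":0,"ty":0,"tz":0.0005,"ax":0,"ay":0,"az":0,"jaw":-1},{"tx":0,"ty":0,"tz":0.0005,"ax":0,"ay":0,"az":0,"jaw":-1},{"tx":0,"ty":0,"tz":0.0005,"ax":0,"ay":0,"az":0,"jaw":-1},{"tx":0,"ty":0,"tz":0.0,"ax":0,"ay":0,"az":0,"jaw":-1},{"tx":0,"ty":0,"tz":0.0,"ax":0,"ay":0,"az":0,"jaw":-1}]'
```

```text
time: 10.7
ee_pos: [0.653, 0.1258, 0.2382]
tcp_rot: [-180.0, 0.0, -177.0]
wrist_force: [0.7, -0.5, 0.6]
opening: 0.0003
grasp_force: 0.0
```

Run:
```python
from h import *
c=optics.camera("side");u=c["color"].astype(int)
print(proj(c,telemetry.get_obs()["ee_pos"][None]))
print("cols",list(range(284,308)))
for r in range(148,178): print(r,u[r,284:308].sum(1)//3)
```

```text
[[294.35388054 166.42293264]]
cols [284, 285, 286, 287, 288, 289, 290, 291, 292, 293, 294, 295, 296, 297, 298, 299, 300, 301, 302, 303, 304, 305, 306, 307]
148 [73 73 73 77 83 78 60 29 13 12 23 18 19 17 20 23 30 40 36 29 36 44 53 50]
149 [72 73 78 76 81 75 62 35 17 16 14 12 19 20 18 21 28 19 25 24 33 42 49 49]
150 [72 71 71 73 78 74 70 46 34 15 14 22 12 20 21 17 15 20 24 23 31 35 40 65]
151 [83 72 70 78 75 77 71 63 45 27 25 20 17 15 29 12 25  9 14 19 25 34 66 96]
152 [105  79  72  68  74  72  73  64  55  44  16  17  24  15  19  16   9  22
  22  15  38  73 100 124]
153 [136 105  93  77  73  74  70  74  66  51  40  25  21  15  27   6   9  26
  31  41  58 101 121 128]
154 [150 136 121  95  77  78  79  78  75  53  56  35  24   7  14  22  31  51
  60  58  73  86 112 124]
155 [151 145 142 127  97  77  70  80  74  73  59  41  22  15  20  29  58  65
  75  66  70  73  85 105]
156 [147 147 141 126  96  71  64  71  70  67  70  50  24  12  30  44  65  72
  71  67  72  71  70  84]
157 [135 114 108  94  66  42  39  52  66  75  69  48  29   8  22  46  70  65
  75  71  70  68  69  71]
158 [90 72 58 
[... 1045 characters left out ...]
 118 114  93  41  15   4   6  24  23  31  21  20  21   0
  13  22  49  89 114 122]
172 [118 148 152 147 135 125  92  39  22  16  13  13   9  19  15   9  14  21
  34  63  75  90 115 138]
173 [172 171 158 134 109  89  67  30   7   7   5   6  20  16  20  39  50  68
 109 140 144 115 110 139]
174 [213 204 173 135  87  52  24  11  17   7   6  12  14  17  37  84 114 140
 168 172 145 100  90 125]
175 [221 219 202 172 117  54  10   3  19   1   1  19   1  15  61 129 148 152
 151 130  92  52  60 111]
176 [221 221 218 205 160 103  48  15   5  10  22   1  12   9  46 105 119 102
  91  63  31  13  28  89]
177 [222 218 217 216 194 151  95  42   0  13  14  19   6  19  24  55  57  44
  35  23  22  20  22  49]
```

```bash
python3 -m handwheel '[{"tx":0,"ty":0,"tz":0.0005,"ax":0,"ay":0,"az":0,"jaw":-1},{"tx":0,"ty":0,"tz":0.0005,"ax":0,"ay":0,"az":0,"jaw":-1},{"tx":0,"ty":0,"tz":0.0005,"ax":0,"ay":0,"az":0,"jaw":-1},{"tx":0,"ty":0,"tz":0.0005,"ax":0,"ay":0,"az":0,"jaw":-1},{"tx":0,"ty":0,"tz":0.0005,"ax":0,"ay":0,"az":0,"jaw":-1},{"tx":0,"ty":0,"tz":0.0005,"ax":0,"ay":0,"az":0,"jaw":-1},{"tx":0,"ty":0,"tz":0.0005,"ax":0,"ay":0,"az":0,"jaw":-1},{"tx":0,"ty":0,"tz":0.0005,"ax":0,"ay":0,"az":0,"jaw":-1},{"tx":0,"ty":0,"tz":0.0005,"ax":0,"ay":0,"az":0,"jaw":-1},{"tx":0,"ty":0,"tz":0.0005,"ax":0,"ay":0,"az":0,"jaw":-1}]'
python3 - <<'E'
from h import *
for i in range(2):
    c=optics.camera("side");u=c["color"].astype(int)
    print(proj(c,telemetry.get_obs()["ee_pos"][None]),telemetry.get_obs()["wrist_force"])
for r in range(156,172): print(r,u[r,284:308].sum(1)//3)
E
```

```text
time: 12.0
ee_pos: [0.6531, 0.1258, 0.2331]
tcp_rot: [180.0, -0.0, -177.0]
wrist_force: [-1.1, 0.7, -0.9]
opening: -0.0004
grasp_force: 0.0
[[294.3078088  167.59262596]] [ 0.92285808 -0.0896267   0.04169171]
[[294.30118702 167.58375187]] [-1.00704818 -0.42922025 -0.41350466]
156 [147 146 142 128 102  66  61  67  71  73  67  45  20  16  20  38  60  56
  62  68  73  71  66  78]
157 [132 121 113  94  65  41  42  57  64  70  72  44  29  14  27  49  65  72
  73  70  73  70  72  67]
158 [96 73 61 43 25 21 26 53 67 75 67 44 32 18 29 46 61 76 71 71 72 70 72 68]
159 [36 24 24 17 18 12 32 54 65 71 66 42 16  3 29 46 72 72 71 71 65 71 69 69]
160 [ 9 11 18 24 14 14 31 57 67 66 68 36 18 19 26 41 66 72 66 72 67 70 70 66]
161 [ 0  9  9  6 13 17 22 39 56 72 69 33 22  4 26 54 66 74 69 66 68 66 69 66]
162 [12  7 16  6 13 15 17 28 41 64 70 45 36 17 29 40 64 72 70 72 68 64 65 69]
163 [14 19  5 21 13 12 10 21 35 47 58 47 20  5 19 32 55 64 70 69 69 71 69 70]
164 [ 1 13  9  8 16 24 17 17 23 27 35 26 23 10 14 17 42 56 64 69 70 63 67 68]
165 [18 11  9 16  6 12 17  5 26 19 23 15 10 12 22 15 20 44 52 70 71 66 68 65]
166 [ 9  5 12 14 13 21 13  9 12 18 22 19 23 19  0 19 14 28 42 58 68 67 68 66]
167 [ 0 11 16  0 15  5 18  2 15  7  6 25 20 31 30 11 16 20 33 61 73 70 75 68]
168 [ 5  0  5  5  4  1 10  8  4 18 18 13 16 15 15 20 19 12 23 57 70 74 67 69]
169 [49 49 22 11 12 10 11  9 12 16 11 14 23 24 10 23 19 15 24 42 71 82 80 72]
170 [102 116  75  48  63  65  55  25  12   7   4  20  27  21  15  14  18  13
  14  29  63  92 104  95]
171 [117 145 122 109 118 117  89  43   7  17  11   8  20  23  21  21  22  20
  14  27  53  88 113 121]
```

The fingers occlude the rim in the side view, and their bottom centre (~296,161) is still ~2 px above the rim mid-top (295,163). The tip is really ~30 mm short of the reported TCP, so I keep lowering.

```bash
python3 -m handwheel '[{"tx":0,"ty":0,"tz":0.0005,"ax":0,"ay":0,"az":0,"jaw":-1},{"tx":0,"ty":0,"tz":0.0005,"ax":0,"ay":0,"az":0,"jaw":-1},{"tx":0,"ty":0,"tz":0.0005,"ax":0,"ay":0,"az":0,"jaw":-1},{"tx":0,"ty":0,"tz":0.0005,"ax":0,"ay":0,"az":0,"jaw":-1},{"tx":0,"ty":0,"tz":0.0005,"ax":0,"ay":0,"az":0,"jaw":-1},{"tx":0,"ty":0,"tz":0.0005,"ax":0,"ay":0,"az":0,"jaw":-1},{"tx":0,"ty":0,"tz":0.0005,"ax":0,"ay":0,"az":0,"jaw":-1},{"tx":0,"ty":0,"tz":0.0005,"ax":0,"ay":0,"az":0,"jaw":-1},{"tx":0,"ty":0,"tz":0.0005,"ax":0,"ay":0,"az":0,"jaw":-1},{"tx":0,"ty":0,"tz":0.0005,"ax":0,"ay":0,"az":0,"jaw":-1}]'
```

```text
time: 13.35
ee_pos: [0.653, 0.1258, 0.2282]
tcp_rot: [-180.0, -0.0, -177.0]
wrist_force: [-0.6, 0.1, -1.2]
opening: 0.0001
grasp_force: 0.0
```

```bash
python3 -m handwheel '[{"tx":0,"ty":0,"tz":0.0005,"ax":0,"ay":0,"az":0,"jaw":-1},{"tx":0,"ty":0,"tz":0.0005,"ax":0,"ay":0,"az":0,"jaw":-1},{"tx":0,"ty":0,"tz":0.0005,"ax":0,"ay":0,"az":0,"jaw":-1},{"tx":0,"ty":0,"tz":0.0005,"ax":0,"ay":0,"az":0,"jaw":-1},{"tx":0,"ty":0,"tz":0.0005,"ax":0,"ay":0,"az":0,"jaw":-1},{"tx":0,"ty":0,"tz":0.0005,"ax":0,"ay":0,"az":0,"jaw":-1},{"tx":0,"ty":0,"tz":0.0005,"ax":0,"ay":0,"az":0,"jaw":-1},{"tx":0,"ty":0,"tz":0.0005,"ax":0,"ay":0,"az":0,"jaw":-1},{"tx":0,"ty":0,"tz":0.0,"ax":0,"ay":0,"az":0,"jaw":-1},{"tx":0,"ty":0,"tz":0.0,"ax":0,"ay":0,"az":0,"jaw":-1}]'
python3 - <<'E'
from h import *
for i in range(2):
    c=optics.camera("side");u=c["color"].astype(int)
    print(proj(c,telemetry.get_obs()["ee_pos"][None]),telemetry.get_obs()["wrist_force"])
for r in range(156,172): print(r,u[r,284:308].sum(1)//3)
g=(255*(u[105:195,250:350,::-1]/255.)**.45).astype(np.uint8)
cv2.imwrite("pics/n4.png",cv2.resize(g,None,fx=6.5,fy=6.5,interpolation=cv2.INTER_CUBIC))
E
```

```text
time: 14.6
ee_pos: [0.6533, 0.1257, 0.2279]
tcp_rot: [180.0, 0.3, -177.0]
wrist_force: [-3.7, -0.5, 17.2]
opening: 0.0001
grasp_force: 9.5
[[294.35827445 168.75273205]] [-3.55859458  0.66144169 19.10906331]
[[294.36277714 168.74787042]] [-3.27534953 -0.12590968 19.07438959]
156 [145 144 145 131  94  64  55  70  74  54  42  31  20  15  27  26  18  34
  47  55  60  67  75  80]
157 [135 121 113  90  65  31  31  55  63  61  56  42  21  22  15  33  51  57
  64  67  71  68  70  71]
158 [94 73 57 44 27 19 27 52 62 74 69 38 23 18 20 46 69 72 74 71 69 69 70 67]
159 [41 25 35 15 18 14 35 49 63 69 69 43 23 21 19 50 70 71 73 69 71 67 68 70]
160 [ 0 14 10 12 26 22 26 54 63 73 62 45 26 14 28 39 67 60 58 54 56 56 64 67]
161 [11  1 13 19 17 11 25 58 67 75 69 43 13  9 13 40 47 50 38 27 38 34 51 70]
162 [ 0 13 16 12  6 13 27 45 58 68 65 41 28 17 18 31 32 31 24 16 22 31 43 60]
163 [14 19 20 23 10 18 18 37 51 65 70 42 28 32 26 18  6 26 19 16 14 19 31 60]
164 [ 9  9  4  8 13  7  9 22 29 52 56 35 30 27 23 17 21 22 25 27 25 25 28 52]
165 [15 15 15 15 15 13  5 20 28 35 46 32 19 11  4 17 23 21 20 14 12 17 32 54]
166 [ 9 17 16 12  3  1 12 18 13 17 28 18  6 11 15 21 14 12 17 12 21 34 49 66]
167 [10 15 12 17 21 17 14  2 14 17 17 26 28  4 17  7  7 15 18 34 53 56 64 67]
168 [ 0  8  0 12  0 15  2  4 19 11 23 15 17 23 24 15 20 14 12 41 66 73 69 69]
169 [43 50 20  4 15 18 18  7  8  0 16 21 12 14 21 22 15  4 19 46 63 78 82 75]
170 [102 114  69  47  59  68  43  20  19  22   5  14  24  29  22  16  24  18
  17  30  64  93 106  94]
171 [111 142 127 113 117 112  85  48  14  13  10   8  17  18  20  20  24  18
  16  10  49  87 116 122]
```

Contact: 17–19 N at a TCP z reading of 0.228. Checking whether the wheel has stopped, and where.

View pics/n4.png

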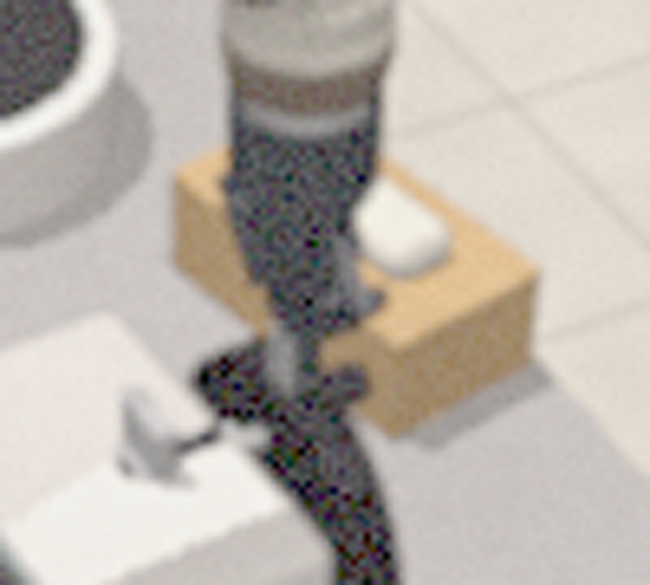

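Run:
```python
from h import *
a=[]
for i in range(4): a.append(optics.camera("side")["color"].astype(int))
for i in (1,3):
    d=np.abs(cv2.blur((a[i]-a[0]).astype(np.float32),(3,3))).sum(2)[140:215,270:335];print(d.mean(),d.max())
o=telemetry.get_obs();print(o["wrist_force"],o["torque"],o["ee_pos"],o["time"])
```

```text
3.1373448 19.222223
3.2916467 24.111113
[-3.33972857  0.25681718 18.54036589] [-0.02132183  0.72566689  0.00312806] [0.65335025 0.12569091 0.22793771] 14.9
```

```bash
cat >> h.py <<'E'
p=[.5240,.0354,.056]
def M(C):
    C=np.atleast_2d(C);c,n=np.cos(p[2]),np.sin(p[2]);return np.c_[C[:,0]*c-C[:,1]*n+p[0],C[:,0]*n+C[:,1]*c+p[1],C[:,2]]
YA=.081
def handle(th,x=.217): # th = wheel angle; hole at top when 0
    return M([x,YA-.057*np.sin(th),.165-.057*np.cos(th)])
def index(th,x=.135):
    return M([x,YA+.09*np.sin(th),.165+.09*np.cos(th)])
E
python3 - <<'E'
from h import *
s=optics.camera("side")
for d in range(-180,180,20):
    print(d,proj(s,handle(np.radians(d)))[0].round(1),proj(s,handle(np.radians(d),.149))[0].round(1),proj(s,index(np.radians(d)))[0].round(1))
E
```

```text
-180 [315.4 162.3] [298.4 168.9] [293.6 201.4]
-160 [312.2 159.8] [295.3 166.4] [298.2 205.7]
-140 [309.3 159.2] [292.5 165.7] [302.5 207.5]
-120 [307.1 160.4] [290.5 166.9] [306.  206.3]
-100 [305.8 163.4] [289.3 169.8] [308.2 202.1]
-80 [305.6 167.6] [289.2 174. ] [308.6 195.5]
-60 [306.3 172.6] [290.1 179.1] [307.3 187. ]
-40 [308.  177.8] [291.9 184.4] [304.3 177.9]
-20 [310.5 182.7] [294.3 189.3] [300.1 169.5]
0 [313.4 186.6] [297.2 193.4] [295.1 162.8]
20 [316.5 189.3] [300.2 196.1] [290.2 158.8]
40 [319.4 190.2] [303.  197.1] [285.9 157.8]
60 [321.8 189.2] [305.2 196.2] [282.8 159.8]
80 [323.3 186.5] [306.5 193.5] [281.1 164.5]
100 [323.7 182.3] [306.8 189.3] [281.  171.2]
120 [323. 177.] [306. 184.] [282.5 179.1]
140 [321.2 171.5] [304.1 178.4] [285.3 187.3]
160 [318.5 166.3] [301.5 173.1] [289.1 195. ]
```

Measured handle tip (~305,164) gives a wheel angle ≈ −97°. The wheel stands still and the finger is on the rim, away from the handle. I'll carry it forwards along the arc about the wheel's axis.

```bash
python3 -m handwheel '[{"tx":0,"ty":0.0016,"tz":0,"ax":1.5,"ay":0,"az":0,"jaw":-1},{"tx":0,"ty":0.0033,"tz":0,"ax":3.2,"ay":0,"az":0,"jaw":-1},{"tx":0,"ty":0.0033,"tz":0,"ax":3.2,"ay":0,"az":0,"jaw":-1},{"tx":0,"ty":0.0033,"tz":0,"ax":3.2,"ay":0,"az":0,"jaw":-1},{"tx":0,"ty":0.0033,"tz":0,"ax":3.2,"ay":0,"az":0,"jaw":-1},{"tx":0,"ty":0.0033,"tz":0,"ax":3.2,"ay":0,"az":0,"jaw":-1},{"tx":0,"ty":0.0033,"tz":0,"ax":3.2,"ay":0,"az":0,"jaw":-1},{"tx":0,"ty":0.0033,"tz":0,"ax":3.2,"ay":0,"az":0,"jaw":-1},{"tx":0,"ty":0.0033,"tz":0,"ax":3.2,"ay":0,"az":0,"jaw":-1},{"tx":0,"ty":0.0016,"tz":0,"ax":1.5,"ay":0,"az":0,"jaw":-1}]'
python3 - <<'E'
from h import *
for i in range(2):
    c=optics.camera("side");u=c["color"].astype(int)
g=cv2.blur(u.sum(2).astype(np.float32)/3,(1,1))
# bright pixels along the rim path, and handle darkness near predicted handle tips
for d in range(-110,30,5):
    q=proj(c,index(np.radians(d)))[0];h=proj(c,handle(np.radians(d)))[0]
    a,b=np.round(q).astype(int);e,f=np.round(h).astype(int)
    print(d,int(g[b-1:b+2,a-2:a+3].mean()),int(g[f-1:f+2,e-4:e-1].mean()),int(g[f-1:f+2,e+3:e+6].mean()))
print(telemetry.get_obs()["wrist_force"])
E
```

```text
time: 16.2
ee_pos: [0.6514, 0.1566, 0.2211]
tcp_rot: [-151.5, 0.3, -176.8]
wrist_force: [-5.4, 10.8, 21.5]
opening: 0.0005
grasp_force: 12.1
-110 57 67 67
-105 30 67 66
-100 21 67 66
-95 16 67 64
-90 20 60 64
-85 17 48 64
-80 17 24 63
-75 43 21 64
-70 73 20 65
-65 37 22 75
-60 16 22 119
-55 18 24 135
-50 20 23 141
-45 18 24 140
-40 22 22 141
-35 22 20 142
-30 24 17 134
-25 25 18 99
-20 24 26 88
-15 23 19 88
-10 25 29 88
-5 22 41 89
0 18 40 89
5 16 65 90
10 13 87 89
15 20 92 90
20 24 90 90
25 52 91 90
[-4.69785051 11.45313033 21.15207324]
```

Index line peaks at −70°: the wheel follows the fingers. Lift radially, swing back 64°, touch down again.

```bash
python3 -m handwheel '[{"tx":0,"ty":0,"tz":-0.015,"ax":0,"ay":0,"az":0,"jaw":-1},{"tx":0,"ty":-0.0118,"tz":0.00095,"ax":-9.2,"ay":0,"az":0,"jaw":-1},{"tx":0,"ty":-0.0118,"tz":0.00095,"ax":-9.2,"ay":0,"az":0,"jaw":-1},{"tx":0,"ty":-0.0118,"tz":0.00095,"ax":-9.2,"ay":0,"az":0,"jaw":-1},{"tx":0,"ty":-0.0118,"tz":0.00095,"ax":-9.2,"ay":0,"az":0,"jaw":-1},{"tx":0,"ty":-0.0118,"tz":0.00095,"ax":-9.2,"ay":0,"az":0,"jaw":-1},{"tx":0,"ty":-0.0118,"tz":0.00095,"ax":-9.2,"ay":0,"az":0,"jaw":-1},{"tx":0,"ty":-0.0118,"tz":0.00095,"ax":-9.2,"ay":0,"az":0,"jaw":-1},{"tx":0,"ty":0,"tz":0.007,"ax":0,"ay":0,"az":0,"jaw":-1},{"tx":0,"ty":0,"tz":0.006,"ax":0,"ay":0,"az":0,"jaw":-1}]'
```

```text
time: 17.55
ee_pos: [0.655, 0.0904, 0.2151]
tcp_rot: [144.3, -0.0, -177.0]
wrist_force: [-2.7, -40.7, 40.1]
opening: 0.0001
grasp_force: 30.3
```

```bash
python3 -m handwheel '[{"tx":0,"ty":0,"tz":-0.005,"ax":0,"ay":0,"az":0,"jaw":-1},{"tx":0,"ty":0.0046,"tz":0.0004,"ax":4,"ay":0,"az":0,"jaw":-1},{"tx":0,"ty":0.0092,"tz":0.0013,"ax":8,"ay":0,"az":0,"jaw":-1},{"tx":0,"ty":0.0092,"tz":0.0013,"ax":8,"ay":0,"az":0,"jaw":-1},{"tx":0,"ty":0.0092,"tz":0.0013,"ax":8,"ay":0,"az":0,"jaw":-1},{"tx":0,"ty":0.0092,"tz":0.0013,"ax":8,"ay":0,"az":0,"jaw":-1},{"tx":0,"ty":0.0092,"tz":0.0013,"ax":8,"ay":0,"az":0,"jaw":-1},{"tx":0,"ty":0.0088,"tz":0.0013,"ax":8,"ay":0,"az":0,"jaw":-1},{"tx":0,"ty":0.0065,"tz":0.001,"ax":6,"ay":0,"az":0,"jaw":-1},{"tx":0,"ty":0.0032,"tz":0.0004,"ax":3,"ay":0,"az":0,"jaw":-1}]'
cat >> h.py <<'E'
def scan(lo,hi,st=3):
    c=optics.camera("side");c=optics.camera("side");g=c["color"].mean(2)
    print("idx",[(d,int(np.mean([cv2.getRectSubPix(g.astype(np.float32),(3,1),tuple(map(float,proj(c,index(np.radians(d),x))[0])))[0].mean() for x in(.128,.135,.142)]))) for d in range(lo,hi,st)])
    print("hnd",[(d,int(cv2.getRectSubPix(g.astype(np.float32),(3,3),tuple(map(float,proj(c,handle(np.radians(d),.205))[0]))).mean())) for d in range(lo,hi,st)])
E
python3 -c "
from h import *
scan(-80,31)
o=telemetry.get_obs();print(o['wrist_force'],o['tcp_rot'],o['ee_pos'])"
```

```text
time: 18.8
ee_pos: [0.6512, 0.1572, 0.2215]
tcp_rot: [-154.6, 0.1, -176.8]
wrist_force: [-0.2, -0.5, 0.1]
opening: 0.0001
grasp_force: 0.0
idx [(-80, 19), (-77, 14), (-74, 20), (-71, 19), (-68, 20), (-65, 18), (-62, 18), (-59, 16), (-56, 39), (-53, 107), (-50, 116), (-47, 47), (-44, 23), (-41, 24), (-38, 23), (-35, 25), (-32, 26), (-29, 26), (-26, 26), (-23, 27), (-20, 28), (-17, 27), (-14, 27), (-11, 24), (-8, 21), (-5, 17), (-2, 14), (1, 14), (4, 15), (7, 15), (10, 16), (13, 13), (16, 16), (19, 24), (22, 34), (25, 45), (28, 56)]
hnd [(-80, 44), (-77, 39), (-74, 34), (-71, 30), (-68, 27), (-65, 26), (-62, 25), (-59, 25), (-56, 25), (-53, 24), (-50, 22), (-47, 20), (-44, 20), (-41, 19), (-38, 21), (-35, 31), (-32, 54), (-29, 85), (-26, 103), (-23, 104), (-20, 81), (-17, 55), (-14, 36), (-11, 28), (-8, 30), (-5, 35), (-2, 44), (1, 55), (4, 64), (7, 71), (10, 78), (13, 82), (16, 87), (19, 89), (22, 91), (25, 91), (28, 91)]
[ 0.86194056  1.44641798 -0.55087343] [-1.54770285e+02  2.88030252e-02 -1.76733398e+02] [0.65112331 0.1577469  0.22089906]
```

```bash
python3 -c "
from h import *
scan(-62,31);scan(-62,-20)"
```

```text
idx [(-62, 16), (-59, 20), (-56, 47), (-53, 112), (-50, 106), (-47, 38), (-44, 26), (-41, 24), (-38, 25), (-35, 24), (-32, 23), (-29, 27), (-26, 27), (-23, 28), (-20, 28), (-17, 27), (-14, 25), (-11, 22), (-8, 15), (-5, 16), (-2, 16), (1, 17), (4, 16), (7, 18), (10, 16), (13, 16), (16, 18), (19, 26), (22, 39), (25, 51), (28, 59)]
hnd [(-62, 24), (-59, 23), (-56, 22), (-53, 23), (-50, 23), (-47, 21), (-44, 19), (-41, 19), (-38, 20), (-35, 28), (-32, 49), (-29, 83), (-26, 107), (-23, 112), (-20, 91), (-17, 63), (-14, 43), (-11, 32), (-8, 33), (-5, 38), (-2, 45), (1, 53), (4, 62), (7, 70), (10, 77), (13, 82), (16, 88), (19, 89), (22, 92), (25, 92), (28, 91)]
idx [(-62, 20), (-59, 20), (-56, 63), (-53, 124), (-50, 90), (-47, 31), (-44, 22), (-41, 24), (-38, 22), (-35, 24), (-32, 24), (-29, 27), (-26, 27), (-23, 26)]
hnd [(-62, 25), (-59, 24), (-56, 23), (-53, 21), (-50, 20), (-47, 18), (-44, 16), (-41, 16), (-38, 18), (-35, 22), (-32, 36), (-29, 66), (-26, 95), (-23, 112)]
```

The wheel drifts slowly backwards (~−10°/s) after contact faded. I'll compute proper arc rows about the refined axis (y 0.128, tip 27 mm short of the TCP).

```bash
cat >> h.py <<'E'
AX=np.array([.128,.165])
def rows(wp,start=None):
    """wp: list of (tilt deg, radius of TCP about wheel axis) -> per-row ty,tz,ax"""
    if start is None:
        o=telemetry.get_obs();P=np.array(o["ee_pos"][1:]);r=o["tcp_rot"][0];t=np.radians((r+360)%360-180)
    else: t=np.radians(start[0]);P=AX+start[1]*np.array([np.sin(t),np.cos(t)])
    print("from",np.degrees(t).round(1),P)
    for a,r in wp:
        a=np.radians(a);Q=AX+r*np.array([np.sin(a),np.cos(a)]);d=Q-P
        print("ty %.4f tz %.4f ax %.1f"%(d@[np.cos(t),-np.sin(t)],-d@[np.sin(t),np.cos(t)],np.degrees(a-t)));P,t=Q,a
E
python3 -c "
from h import *
rows([(25.3,.075)]+[(25.3-57.3*i/6,.075) for i in range(1,7)]+[(-32,.066),(-32,.0615),(-32,.060)])
print('stroke')
rows([(-32+x,.060) for x in (3,10,17,24,31,38,45,52,59,64)],start=(-32,.060))"
```

```text
from 25.1 [0.15450191 0.22231459]
ty 0.0006 tz -0.0119 ax 0.2
ty -0.0124 tz 0.0010 ax -9.5
ty -0.0124 tz 0.0010 ax -9.6
ty -0.0124 tz 0.0010 ax -9.5
ty -0.0124 tz 0.0010 ax -9.6
ty -0.0124 tz 0.0010 ax -9.6
ty -0.0124 tz 0.0010 ax -9.5
ty -0.0000 tz 0.0090 ax -0.0
ty 0.0000 tz 0.0045 ax 0.0
ty 0.0000 tz 0.0015 ax 0.0
stroke
from -32.0 [0.09620484 0.21588289]
ty 0.0031 tz 0.0001 ax 3.0
ty 0.0073 tz 0.0004 ax 7.0
ty 0.0073 tz 0.0004 ax 7.0
ty 0.0073 tz 0.0004 ax 7.0
ty 0.0073 tz 0.0004 ax 7.0
ty 0.0073 tz 0.0004 ax 7.0
ty 0.0073 tz 0.0004 ax 7.0
ty 0.0073 tz 0.0004 ax 7.0
ty 0.0073 tz 0.0004 ax 7.0
ty 0.0052 tz 0.0002 ax 5.0
```

```bash
python3 -m handwheel '[{"tx":0,"ty":0.0006,"tz":-0.012,"ax":0,"ay":0,"az":0,"jaw":-1},{"tx":0,"ty":-0.0124,"tz":0.001,"ax":-9.5,"ay":0,"az":0,"jaw":-1},{"tx":0,"ty":-0.0124,"tz":0.001,"ax":-9.5,"ay":0,"az":0,"jaw":-1},{"tx":0,"ty":-0.0124,"tz":0.001,"ax":-9.5,"ay":0,"az":0,"jaw":-1},{"tx":0,"ty":-0.0124,"tz":0.001,"ax":-9.5,"ay":0,"az":0,"jaw":-1},{"tx":0,"ty":-0.0124,"tz":0.001,"ax":-9.5,"ay":0,"az":0,"jaw":-1},{"tx":0,"ty":-0.0124,"tz":0.001,"ax":-9.5,"ay":0,"az":0,"jaw":-1},{"tx":0,"ty":0,"tz":0.009,"ax":0,"ay":0,"az":0,"jaw":-1},{"tx":0,"ty":0,"tz":0.0045,"ax":0,"ay":0,"az":0,"jaw":-1},{"tx":0,"ty":0,"tz":0.0015,"ax":0,"ay":0,"az":0,"jaw":-1}]'; python3 -c "
from h import *
scan(-92,-20)
o=telemetry.get_obs();print(o['wrist_force'],o['tcp_rot'],o['ee_pos'])"
```

```text
time: 20.35
ee_pos: [0.6547, 0.096, 0.219]
tcp_rot: [148.3, 0.3, -177.0]
wrist_force: [-6.6, -13.1, 22.3]
opening: 0.0002
grasp_force: 12.7
idx [(-92, 27), (-89, 25), (-86, 23), (-83, 23), (-80, 20), (-77, 22), (-74, 24), (-71, 19), (-68, 21), (-65, 24), (-62, 22), (-59, 56), (-56, 98), (-53, 66), (-50, 23), (-47, 20), (-44, 16), (-41, 13), (-38, 14), (-35, 25), (-32, 47), (-29, 57), (-26, 53), (-23, 50)]
hnd [(-92, 22), (-89, 21), (-86, 23), (-83, 28), (-80, 35), (-77, 42), (-74, 47), (-71, 49), (-68, 51), (-65, 52), (-62, 49), (-59, 42), (-56, 30), (-53, 20), (-50, 15), (-47, 12), (-44, 11), (-41, 14), (-38, 15), (-35, 15), (-32, 16), (-29, 18), (-26, 31), (-23, 52)]
[ -4.70134359 -10.38372197  16.50634507] [ 148.34692436    0.3283194  -176.99813467] [0.65467023 0.09627214 0.21926642]
```

Wheel held at −56° with ~20 N radial. Stroke forwards 56°.

```bash
python3 -m handwheel '[{"tx":0,"ty":0.0031,"tz":0.0001,"ax":3,"ay":0,"az":0,"jaw":-1},{"tx":0,"ty":0.0063,"tz":0.0003,"ax":6,"ay":0,"az":0,"jaw":-1},{"tx":0,"ty":0.0063,"tz":0.0003,"ax":6,"ay":0,"az":0,"jaw":-1},{"tx":0,"ty":0.0063,"tz":0.0003,"ax":6,"ay":0,"az":0,"jaw":-1},{"tx":0,"ty":0.0063,"tz":0.0004,"ax":6,"ay":0,"az":0,"jaw":-1},{"tx":0,"ty":0.0063,"tz":0.0004,"ax":6,"ay":0,"az":0,"jaw":-1},{"tx":0,"ty":0.0063,"tz":0.0004,"ax":6,"ay":0,"az":0,"jaw":-1},{"tx":0,"ty":0.0063,"tz":0.0004,"ax":6,"ay":0,"az":0,"jaw":-1},{"tx":0,"ty":0.0063,"tz":0.0004,"ax":6,"ay":0,"az":0,"jaw":-1},{"tx":0,"ty":0.0052,"tz":0.0003,"ax":5,"ay":0,"az":0,"jaw":-1}]'; python3 -c "
from h import *
scan(-30,41)
o=telemetry.get_obs();print(o['wrist_force'],o['tcp_rot'],o['ee_pos'])"
```

```text
time: 21.7
ee_pos: [0.6515, 0.1552, 0.222]
tcp_rot: [-155.7, 0.4, -176.8]
wrist_force: [-3.7, 1.7, 5.6]
opening: -0.0001
grasp_force: 2.8
idx [(-30, 28), (-27, 30), (-24, 29), (-21, 28), (-18, 28), (-15, 25), (-12, 22), (-9, 18), (-6, 17), (-3, 29), (0, 63), (3, 83), (6, 66), (9, 34), (12, 19), (15, 15), (18, 19), (21, 32), (24, 46), (27, 55), (30, 60), (33, 62), (36, 63), (39, 65)]
hnd [(-30, 21), (-27, 20), (-24, 20), (-21, 21), (-18, 19), (-15, 18), (-12, 18), (-9, 17), (-6, 15), (-3, 15), (0, 15), (3, 16), (6, 20), (9, 28), (12, 40), (15, 53), (18, 66), (21, 76), (24, 83), (27, 87), (30, 88), (33, 89), (36, 90), (39, 89)]
[-2.4382723   7.30811731 11.11330419] [-155.8059598     0.29501907 -176.64864092] [0.65134484 0.15777088 0.22066098]
```

Index line now near 0–3°, still in contact. Holding to settle, then lifting radially and checking it against the bolt.

```bash
python3 -m handwheel '[{"tx":0,"ty":0,"tz":0.0005,"ax":0,"ay":0,"az":0,"jaw":-1},{"tx":0,"ty":0,"tz":0.0005,"ax":0,"ay":0,"az":0,"jaw":-1},{"tx":0,"ty":0,"tz":0,"ax":0,"ay":0,"az":0,"jaw":-1},{"tx":0,"ty":0,"tz":0,"ax":0,"ay":0,"az":0,"jaw":-1},{"tx":0,"ty":0,"tz":0,"ax":0,"ay":0,"az":0,"jaw":-1},{"tx":0,"ty":0,"tz":-0.003,"ax":0,"ay":0,"az":0,"jaw":-1},{"tx":0,"ty":0,"tz":-0.01,"ax":0,"ay":0,"az":0,"jaw":-1},{"tx":0,"ty":0,"tz":-0.03,"ax":0,"ay":0,"az":0,"jaw":-1},{"tx":0,"ty":0,"tz":-0.03,"ax":0,"ay":0,"az":0,"jaw":-1},{"tx":0,"ty":0,"tz":-0.02,"ax":0,"ay":0,"az":0,"jaw":-1}]'; python3 -c "
from h import *
scan(-12,19,2)
c=optics.camera('side')['color']
g=(255*(c[140:215,250:345,::-1]/255.)**.6).astype(np.uint8)
cv2.imwrite('pics/n5.png',cv2.resize(g,None,fx=8,fy=8,interpolation=cv2.INTER_CUBIC))
scan(-12,19,2)
"
```

```text
time: 23.05
ee_pos: [0.6469, 0.19, 0.302]
tcp_rot: [-155.8, 0.2, -176.9]
wrist_force: [54.7, 9.3, 15.6]
opening: -0.0001
grasp_force: 0.0
idx [(-12, 26), (-10, 25), (-8, 26), (-6, 34), (-4, 58), (-2, 84), (0, 96), (2, 85), (4, 59), (6, 34), (8, 19), (10, 16), (12, 14), (14, 13), (16, 14), (18, 14)]
hnd [(-12, 15), (-10, 13), (-8, 13), (-6, 13), (-4, 12), (-2, 13), (0, 14), (2, 17), (4, 22), (6, 28), (8, 35), (10, 45), (12, 55), (14, 64), (16, 73), (18, 78)]
idx [(-12, 25), (-10, 25), (-8, 26), (-6, 34), (-4, 54), (-2, 79), (0, 92), (2, 80), (4, 54), (6, 33), (8, 18), (10, 12), (12, 11), (14, 11), (16, 13), (18, 15)]
hnd [(-12, 14), (-10, 13), (-8, 13), (-6, 13), (-4, 13), (-2, 13), (0, 14), (2, 16), (4, 21), (6, 27), (8, 34), (10, 44), (12, 54), (14, 63), (16, 72), (18, 77)]
```

View pics/n5.png

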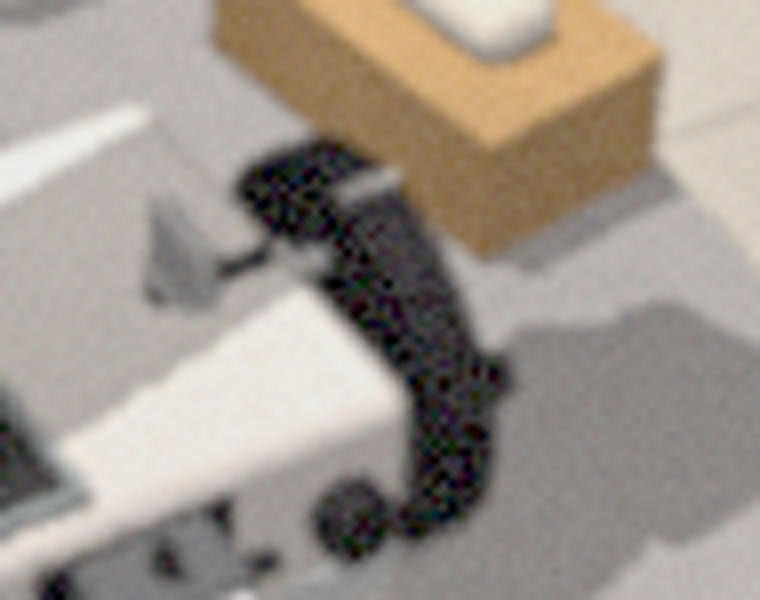

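Index line centre at crop (370,183) → px (296.2,162.9), bolt bush near crop (300,260). Checking this against the bolt line, and the wrist force reading.

```bash
python3 -c "
from h import *
import h
o=telemetry.get_obs();print(o['wrist_force'],o['ee_pos'],o['q'].round(1),o['joint_efforts'].round(1))
c=optics.camera('side')
for y in (.077,.081,.085):
    print(y,'idx',proj(c,M([.135,y,.255])),'bolt x.105-.12',proj(c,M([[.10,y,.222],[.105,y,.24],[.118,y,.222]])).round(1).tolist(),'tabtop',proj(c,M([.051,y,.27])),'tab ends',proj(c,M([[.051,y+.02,.27],[.051,y-.02,.27],[.051,y-.02,.236]])).round(1).tolist())
"
```

```text
[ 0.83793586 -0.61901817  1.58564081] [0.64842846 0.18959855 0.30157578] [ 26.3  44.   70.8 126.5 -22.2  25.2] [  0.5 -79.7  38.    1.9  -1.2   0. ]
0.077 idx [[295.7583079  163.49365107]] bolt x.105-.12 [[286.4, 174.6], [287.8, 170.0], [291.1, 172.8]] tabtop [[273.4739088 168.5882779]] tab ends [[270.4, 165.0], [276.6, 172.2], [276.6, 180.1]]
0.081 idx [[295.11423575 162.7964912 ]] bolt x.105-.12 [[285.8, 173.9], [287.2, 169.3], [290.4, 172.1]] tabtop [[272.84667402 167.86433285]] tab ends [[269.7, 164.3], [276.0, 171.5], [276.0, 179.4]]
0.085 idx [[294.47209276 162.10141949]] bolt x.105-.12 [[285.2, 173.2], [286.6, 168.6], [289.8, 171.4]] tabtop [[272.22136891 167.14261502]] tab ends [[269.1, 163.6], [275.4, 170.8], [275.4, 178.7]]
```

Tab and bolt predictions for y_m ≈ 0.081 match the picture, so the hole is at the top within ~2° and the wheel stands. Now go upright and behind the tab, also away from joint 3's limit.

```bash
python3 -m handwheel '[{"tx":0.015,"ty":0,"tz":0,"ax":-8.1,"ay":0,"az":0,"jaw":-1},{"tx":0.015,"ty":0,"tz":0,"ax":-8.1,"ay":0,"az":0,"jaw":-1},{"tx":0.015,"ty":0,"tz":0,"ax":-8,"ay":0,"az":0,"jaw":-1},{"tx":0.0137,"ty":-0.0131,"tz":0,"ax":0,"ay":0,"az":0,"jaw":-1},{"tx":0.0137,"ty":-0.0131,"tz":0,"ax":0,"ay":0,"az":0,"jaw":-1},{"tx":0.0137,"ty":-0.0131,"tz":0,"ax":0,"ay":0,"az":0,"jaw":-1},{"tx":0.0137,"ty":-0.0131,"tz":0,"ax":0,"ay":0,"az":0,"jaw":-1},{"tx":0.0137,"ty":-0.0131,"tz":0,"ax":0,"ay":0,"az":0,"jaw":-1},{"tx":0,"ty":0,"tz":0.01,"ax":0,"ay":0,"az":0,"jaw":-1},{"tx":0,"ty":0,"tz":0,"ax":0,"ay":0,"az":0,"jaw":-1}]';python3 -c "
from h import *
o=telemetry.get_obs();print(o['q'].round(1))"
```

```text
time: 24.6
ee_pos: [0.5391, 0.1176, 0.2905]
tcp_rot: [-179.7, 0.1, -177.0]
wrist_force: [-1.2, 0.3, 0.0]
opening: 0.0002
grasp_force: 0.0
[ 12.5   8.2  23.4 105.1  -0.3   9.5]
```

```bash
python3 -m handwheel '[{"tx":0,"ty":0.001,"tz":0.012,"ax":0,"ay":0,"az":0,"jaw":-1},{"tx":0,"ty":0,"tz":0.012,"ax":-0.2,"ay":0,"az":0,"jaw":-1},{"tx":0,"ty":0,"tz":0.012,"ax":0,"ay":0,"az":0,"jaw":-1},{"tx":0,"ty":0,"tz":0.012,"ax":0,"ay":0,"az":0,"jaw":-1},{"tx":0,"ty":0,"tz":0.012,"ax":0,"ay":0,"az":0,"jaw":-1},{"tx":0,"ty":0,"tz":0.006,"ax":0,"ay":0,"az":0,"jaw":-1},{"tx":0,"ty":0,"tz":0.003,"ax":0,"ay":0,"az":0,"jaw":-1},{"tx":0,"ty":0,"tz":0.002,"ax":0,"ay":0,"az":0,"jaw":-1},{"tx":0,"ty":0,"tz":0,"ax":0,"ay":0,"az":0,"jaw":-1},{"tx":0,"ty":0,"tz":0,"ax":0,"ay":0,"az":0,"jaw":-1}]';python3 -c "
from h import *
scan(-8,9,2)"
```

```text
time: 25.85
ee_pos: [0.5389, 0.1183, 0.2201]
tcp_rot: [-179.9, 0.1, -177.0]
wrist_force: [-0.1, -0.8, -0.0]
opening: 0.0001
grasp_force: 0.0
idx [(-8, 23), (-6, 39), (-4, 74), (-2, 113), (0, 133), (2, 121), (4, 88), (6, 54), (8, 30)]
hnd [(-8, 12), (-6, 13), (-4, 14), (-2, 16), (0, 18), (2, 22), (4, 31), (6, 42), (8, 55)]
```

No contact while descending, wheel still at 0°. Start pushing towards the tab.

```bash
python3 -m handwheel '[{"tx":-0.003,"ty":0,"tz":0,"ax":0,"ay":0,"az":0,"jaw":-1},{"tx":-0.003,"ty":0,"tz":0,"ax":0,"ay":0,"az":0,"jaw":-1},{"tx":-0.003,"ty":0,"tz":0,"ax":0,"ay":0,"az":0,"jaw":-1},{"tx":-0.002,"ty":0,"tz":0,"ax":0,"ay":0,"az":0,"jaw":-1},{"tx":-0.002,"ty":0,"tz":0,"ax":0,"ay":0,"az":0,"jaw":-1},{"tx":-0.002,"ty":0,"tz":0,"ax":0,"ay":0,"az":0,"jaw":-1},{"tx":-0.002,"ty":0,"tz":0,"ax":0,"ay":0,"az":0,"jaw":-1},{"tx":-0.001,"ty":0,"tz":0,"ax":0,"ay":0,"az":0,"jaw":-1},{"tx":-0.001,"ty":0,"tz":0,"ax":0,"ay":0,"az":0,"jaw":-1},{"tx":-0.001,"ty":0,"tz":0,"ax":0,"ay":0,"az":0,"jaw":-1}]'
```

```text
time: 27.2
ee_pos: [0.5588, 0.1193, 0.2198]
tcp_rot: [-179.9, 0.1, -177.0]
wrist_force: [-3.4, -0.1, -1.0]
opening: -0.0002
grasp_force: 1.3
```

```bash
python3 -m handwheel '[{"tx":-0.001,"ty":0,"tz":0,"ax":0,"ay":0,"az":0,"jaw":-1},{"tx":-0.001,"ty":0,"tz":0,"ax":0,"ay":0,"az":0,"jaw":-1},{"tx":-0.001,"ty":0,"tz":0,"ax":0,"ay":0,"az":0,"jaw":-1},{"tx":-0.001,"ty":0,"tz":0,"ax":0,"ay":0,"az":0,"jaw":-1},{"tx":-0.001,"ty":0,"tz":0,"ax":0,"ay":0,"az":0,"jaw":-1},{"tx":-0.001,"ty":0,"tz":0,"ax":0,"ay":0,"az":0,"jaw":-1},{"tx":-0.001,"ty":0,"tz":0,"ax":0,"ay":0,"az":0,"jaw":-1},{"tx":-0.001,"ty":0,"tz":0,"ax":0,"ay":0,"az":0,"jaw":-1},{"tx":-0.001,"ty":0,"tz":0,"ax":0,"ay":0,"az":0,"jaw":-1},{"tx":-0.001,"ty":0,"tz":0,"ax":0,"ay":0,"az":0,"jaw":-1}]'
```

```text
time: 28.45
ee_pos: [0.5688, 0.1199, 0.2198]
tcp_rot: [-179.9, 0.1, -177.0]
wrist_force: [-3.8, 1.4, -2.2]
opening: -0.0001
grasp_force: 1.3
```

```bash
python3 -m handwheel '[{"tx":-0.001,"ty":0,"tz":0,"ax":0,"ay":0,"az":0,"jaw":-1},{"tx":-0.001,"ty":0,"tz":0,"ax":0,"ay":0,"az":0,"jaw":-1},{"tx":-0.001,"ty":0,"tz":0,"ax":0,"ay":0,"az":0,"jaw":-1},{"tx":0,"ty":0,"tz":0,"ax":0,"ay":0,"az":0,"jaw":-1},{"tx":0,"ty":0,"tz":0,"ax":0,"ay":0,"az":0,"jaw":-1},{"tx":0,"ty":0,"tz":0,"ax":0,"ay":0,"az":0,"jaw":-1},{"tx":0,"ty":0,"tz":0,"ax":0,"ay":0,"az":0,"jaw":-1},{"tx":0,"ty":0,"tz":0,"ax":0,"ay":0,"az":0,"jaw":-1},{"tx":0,"ty":0,"tz":0,"ax":0,"ay":0,"az":0,"jaw":-1},{"tx":0,"ty":0,"tz":0,"ax":0,"ay":0,"az":0,"jaw":-1}]'
```

```text
time: 29.7
ee_pos: [0.5719, 0.1199, 0.22]
tcp_rot: [-179.9, 0.1, -177.0]
wrist_force: [0.1, 0.4, 0.2]
opening: 0.0003
grasp_force: 0.1
```

Past 6 mm with only ~3.5 N: the bolt is in the hole. Push on to the stop.

```bash
python3 -m handwheel '[{"tx":-0.001,"ty":0,"tz":0,"ax":0,"ay":0,"az":0,"jaw":-1},{"tx":-0.001,"ty":0,"tz":0,"ax":0,"ay":0,"az":0,"jaw":-1},{"tx":-0.001,"ty":0,"tz":0,"ax":0,"ay":0,"az":0,"jaw":-1},{"tx":-0.001,"ty":0,"tz":0,"ax":0,"ay":0,"az":0,"jaw":-1},{"tx":-0.001,"ty":0,"tz":0,"ax":0,"ay":0,"az":0,"jaw":-1},{"tx":-0.001,"ty":0,"tz":0,"ax":0,"ay":0,"az":0,"jaw":-1},{"tx":0,"ty":0,"tz":0,"ax":0,"ay":0,"az":0,"jaw":-1},{"tx":0,"ty":0,"tz":0,"ax":0,"ay":0,"az":0,"jaw":-1},{"tx":0,"ty":0,"tz":0,"ax":0,"ay":0,"az":0,"jaw":-1},{"tx":0,"ty":0,"tz":0,"ax":0,"ay":0,"az":0,"jaw":-1}]'
```

```text
time: 30.95
ee_pos: [0.5721, 0.1199, 0.22]
tcp_rot: [-179.9, -0.5, -176.9]
wrist_force: [-31.9, -2.3, 7.8]
opening: -0.0001
grasp_force: 16.2
```

The slide stopped at ~20 mm travel with the force rising (32 N): lock is home. Back off, lift and travel to the guard's operator side.

```bash
python3 -m handwheel '[{"tx":0.012,"ty":0,"tz":0,"ax":0,"ay":0,"az":0,"jaw":-1},{"tx":0.006,"ty":0,"tz":-0.04,"ax":0,"ay":0,"az":0,"jaw":-1},{"tx":0,"ty":0,"tz":-0.06,"ax":0,"ay":0,"az":0,"jaw":-1},{"tx":0.015,"ty":-0.039,"tz":0,"ax":0,"ay":0,"az":0,"jaw":-1},{"tx":0.015,"ty":-0.039,"tz":0,"ax":0,"ay":0,"az":0,"jaw":-1},{"tx":0.015,"ty":-0.039,"tz":0,"ax":0,"ay":0,"az":0,"jaw":-1},{"tx":0.015,"ty":-0.039,"tz":0,"ax":0,"ay":0,"az":0,"jaw":-1},{"tx":0.015,"ty":-0.039,"tz":0,"ax":0,"ay":0,"az":0,"jaw":-1},{"tx":0.015,"ty":-0.039,"tz":0,"ax":0,"ay":0,"az":0,"jaw":-1},{"tx":0.015,"ty":-0.04,"tz":0,"ax":0,"ay":0,"az":0,"jaw":-1}]'
python3 - <<'E'
from h import *
t,s=optics.camera("top"),optics.camera("side");o=telemetry.get_obs();print(o['q'].round(1),o['ee_pos'])
scan(-8,9,2)
f=lambda c:cv2.resize(c,(400,400),interpolation=cv2.INTER_CUBIC)
a=s["color"][150:250,230:330,::-1];b=t["color"][165:265,225:325,::-1]
cv2.imwrite("pics/n6.png",np.hstack([f(a),f(b)]))
E
```

```text
time: 32.2
ee_pos: [0.4689, -0.1609, 0.3205]
tcp_rot: [-179.8, 0.2, -177.0]
wrist_force: [1.4, -0.2, -0.8]
opening: 0.0002
grasp_force: 0.0
[-1.910e+01  1.800e+00  2.000e+01  1.081e+02 -1.000e-01 -2.190e+01] [ 0.46841525 -0.16257099  0.32051594]
idx [(-8, 114), (-6, 107), (-4, 99), (-2, 97), (0, 98), (2, 100), (4, 105), (6, 110), (8, 114)]
hnd [(-8, 14), (-6, 15), (-4, 15), (-2, 16), (0, 18), (2, 22), (4, 32), (6, 43), (8, 56)]
```

```bash
python3 -m handwheel '[{"tx":0.002,"ty":0,"tz":0.03,"ax":0,"ay":0,"az":0,"jaw":-1},{"tx":0.002,"ty":0,"tz":0.03,"ax":0,"ay":0,"az":0,"jaw":-1},{"tx":0,"ty":0,"tz":0,"ax":-8.4,"ay":0,"az":0,"jaw":-1},{"tx":0,"ty":0,"tz":0,"ax":-8.4,"ay":0,"az":0,"jaw":-1},{"tx":0,"ty":0,"tz":0,"ax":-8.4,"ay":0,"az":0,"jaw":-1},{"tx":0,"ty":-0.0106,"tz":0.0227,"ax":0,"ay":0,"az":0,"jaw":-1},{"tx":0,"ty":-0.0106,"tz":0.0227,"ax":0,"ay":0,"az":0,"jaw":-1},{"tx":0,"ty":-0.0106,"tz":0.0227,"ax":0,"ay":0,"az":0,"jaw":-1},{"tx":0,"ty":-0.0106,"tz":0.0227,"ax":0,"ay":0,"az":0,"jaw":-1},{"tx":0,"ty":-0.0106,"tz":0.0227,"ax":0,"ay":0,"az":0,"jaw":-1}]'
python3 - <<'E'
from h import *
o=telemetry.get_obs();print(o['q'].round(1),o['ee_pos'],o['wrist_force'])
t,s=optics.camera("top"),optics.camera("side")
f=lambda c:cv2.resize(c,(400,400),interpolation=cv2.INTER_CUBIC)
a=s["color"][160:260,230:330,::-1];b=t["color"][165:265,265:365,::-1]
cv2.imwrite("pics/n7.png",np.hstack([f(a),f(b)]))
E
```

```text
time: 33.65
ee_pos: [0.4661, -0.1588, 0.1341]
tcp_rot: [154.9, 0.1, -176.9]
wrist_force: [-0.4, 0.2, 0.2]
opening: 0.0
grasp_force: 0.0
[-31.6   9.9   4.   98.9  20.4 -37.4] [ 0.46613992 -0.1588349   0.13414191] [-0.38327477  0.1942605   0.19878493]
```

Pushing the guard bar towards +y.

```bash
python3 -m handwheel '[{"tx":0,"ty":0.0054,"tz":0.0025,"ax":0,"ay":0,"az":0,"jaw":-1},{"tx":0,"ty":0.0054,"tz":0.0025,"ax":0,"ay":0,"az":0,"jaw":-1},{"tx":0,"ty":0.0054,"tz":0.0025,"ax":0,"ay":0,"az":0,"jaw":-1},{"tx":0,"ty":0.0054,"tz":0.0025,"ax":0,"ay":0,"az":0,"jaw":-1},{"tx":0,"ty":0.0054,"tz":0.0025,"ax":0,"ay":0,"az":0,"jaw":-1},{"tx":0,"ty":0.0054,"tz":0.0025,"ax":0,"ay":0,"az":0,"jaw":-1},{"tx":0,"ty":0.0054,"tz":0.0025,"ax":0,"ay":0,"az":0,"jaw":-1},{"tx":0,"ty":0.0054,"tz":0.0025,"ax":0,"ay":0,"az":0,"jaw":-1},{"tx":0,"ty":0.0054,"tz":0.0025,"ax":0,"ay":0,"az":0,"jaw":-1},{"tx":0,"ty":0.0027,"tz":0.0012,"ax":0,"ay":0,"az":0,"jaw":-1}]'; python3 -c "
from h import *
o=telemetry.get_obs();print(o['q'].round(1),o['ee_pos'],o['wrist_force'])"
```

```text
time: 35.0
ee_pos: [0.4625, -0.103, 0.1353]
tcp_rot: [154.9, 0.1, -177.0]
wrist_force: [0.4, -1.7, 0.4]
opening: 0.0002
grasp_force: 0.6
[-26.6   5.1  -1.1  96.8  21.7 -32.2] [ 0.46253508 -0.10297616  0.13528877] [ 0.37281773 -1.69821438  0.36660358]
```

```bash
python3 -m handwheel '[{"tx":0,"ty":0.0027,"tz":0.0012,"ax":0,"ay":0,"az":0,"jaw":-1},{"tx":0,"ty":0.0027,"tz":0.0012,"ax":0,"ay":0,"az":0,"jaw":-1},{"tx":0,"ty":0.0027,"tz":0.0012,"ax":0,"ay":0,"az":0,"jaw":-1},{"tx":0,"ty":0.0027,"tz":0.0012,"ax":0,"ay":0,"az":0,"jaw":-1},{"tx":0,"ty":0.0027,"tz":0.0012,"ax":0,"ay":0,"az":0,"jaw":-1},{"tx":0,"ty":0.0027,"tz":0.0012,"ax":0,"ay":0,"az":0,"jaw":-1},{"tx":0,"ty":0.0027,"tz":0.0012,"ax":0,"ay":0,"az":0,"jaw":-1},{"tx":0,"ty":0.0027,"tz":0.0012,"ax":0,"ay":0,"az":0,"jaw":-1},{"tx":0,"ty":0.0018,"tz":0.0008,"ax":0,"ay":0,"az":0,"jaw":-1},{"tx":0,"ty":0.0009,"tz":0.0004,"ax":0,"ay":0,"az":0,"jaw":-1}]'
```

```text
time: 36.25
ee_pos: [0.4611, -0.0768, 0.1356]
tcp_rot: [154.9, 0.1, -177.0]
wrist_force: [-0.2, -1.9, -2.8]
opening: 0.0001
grasp_force: 1.3
```

```bash
python3 -m handwheel '[{"tx":0,"ty":0.0009,"tz":0.0004,"ax":0,"ay":0,"az":0,"jaw":-1},{"tx":0,"ty":0.0009,"tz":0.0004,"ax":0,"ay":0,"az":0,"jaw":-1},{"tx":0,"ty":0.0009,"tz":0.0004,"ax":0,"ay":0,"az":0,"jaw":-1},{"tx":0,"ty":0.0009,"tz":0.0004,"ax":0,"ay":0,"az":0,"jaw":-1},{"tx":0,"ty":0.0009,"tz":0.0004,"ax":0,"ay":0,"az":0,"jaw":-1},{"tx":0,"ty":0.0009,"tz":0.0004,"ax":0,"ay":0,"az":0,"jaw":-1},{"tx":0,"ty":0.0009,"tz":0.0004,"ax":0,"ay":0,"az":0,"jaw":-1},{"tx":0,"ty":0.0009,"tz":0.0004,"ax":0,"ay":0,"az":0,"jaw":-1},{"tx":0,"ty":0,"tz":0,"ax":0,"ay":0,"az":0,"jaw":-1},{"tx":0,"ty":0,"tz":0,"ax":0,"ay":0,"az":0,"jaw":-1}]'
```

```text
time: 37.5
ee_pos: [0.4607, -0.069, 0.136]
tcp_rot: [154.9, 0.1, -177.0]
wrist_force: [-0.5, -2.9, -6.6]
opening: -0.0
grasp_force: 2.5
```

```bash
python3 -m handwheel '[{"tx":0,"ty":0.0009,"tz":0.0004,"ax":0,"ay":0,"az":0,"jaw":-1},{"tx":0,"ty":0.0009,"tz":0.0004,"ax":0,"ay":0,"az":0,"jaw":-1},{"tx":0,"ty":0.0009,"tz":0.0004,"ax":0,"ay":0,"az":0,"jaw":-1},{"tx":0,"ty":0.0009,"tz":0.0004,"ax":0,"ay":0,"az":0,"jaw":-1},{"tx":0,"ty":0,"tz":0,"ax":0,"ay":0,"az":0,"jaw":-1},{"tx":0,"ty":0,"tz":0,"ax":0,"ay":0,"az":0,"jaw":-1},{"tx":0,"ty":0,"tz":0,"ax":0,"ay":0,"az":0,"jaw":-1},{"tx":0,"ty":0,"tz":0,"ax":0,"ay":0,"az":0,"jaw":-1},{"tx":0,"ty":0,"tz":0,"ax":0,"ay":0,"az":0,"jaw":-1},{"tx":0,"ty":0,"tz":0,"ax":0,"ay":0,"az":0,"jaw":-1}]'
```

```text
time: 38.75
ee_pos: [0.4605, -0.066, 0.1351]
tcp_rot: [155.0, 0.0, -177.0]
wrist_force: [1.1, -8.8, -14.4]
opening: 0.0002
grasp_force: 6.8
```

Force is up to 17 N with the motion stalling: probably at the stop. Back away and look.

```bash
python3 -m handwheel '[{"tx":0,"ty":-0.0045,"tz":-0.0021,"ax":0,"ay":0,"az":0,"jaw":-1},{"tx":0,"ty":-0.0091,"tz":-0.0042,"ax":0,"ay":0,"az":0,"jaw":-1},{"tx":0,"ty":-0.0091,"tz":-0.0042,"ax":0,"ay":0,"az":0,"jaw":-1},{"tx":0,"ty":-0.0091,"tz":-0.0042,"ax":0,"ay":0,"az":0,"jaw":-1},{"tx":0,"ty":-0.0091,"tz":-0.0042,"ax":0,"ay":0,"az":0,"jaw":-1},{"tx":0.02,"ty":-0.01,"tz":-0.04,"ax":0,"ay":0,"az":0,"jaw":-1},{"tx":0.03,"ty":-0.02,"tz":-0.04,"ax":0,"ay":0,"az":0,"jaw":-1},{"tx":0.03,"ty":-0.02,"tz":-0.04,"ax":0,"ay":0,"az":0,"jaw":-1},{"tx":0.03,"ty":-0.02,"tz":-0.03,"ax":0,"ay":0,"az":0,"jaw":-1},{"tx":0.03,"ty":-0.02,"tz":0,"ax":0,"ay":0,"az":0,"jaw":-1}]'
python3 - <<'E'
from h import *
t,s=optics.camera("top"),optics.camera("side")
f=lambda c:cv2.resize(c,(400,500),interpolation=cv2.INTER_CUBIC)
a=s["color"][150:250,240:320,::-1];b=t["color"][165:265,255:335,::-1]
cv2.imwrite("pics/n8.png",np.hstack([f(a),f(b)]))
for g in(1.0,1.1,1.22):
    al=np.pi/4-g;y,z=-.13-.065*np.sin(al),.12+.065*np.cos(al)
    for x in(-.09,.035):
        q=M([x,y,z]);print(g,x,"side crop",((proj(s,q)[0]-[240,150])*5).round(0),"top crop",((proj(t,q)[0]-[255,165])*5).round(0))
E
```

```text
time: 40.0
ee_pos: [0.33, -0.2644, 0.2346]
tcp_rot: [155.0, 0.2, -177.0]
wrist_force: [-0.2, -0.2, -0.9]
opening: -0.0002
grasp_force: 0.0
1.0 -0.09 side crop [125. 469.] top crop [325. 414.]
1.0 0.035 side crop [303. 389.] top crop [315. 222.]
1.1 -0.09 side crop [119. 464.] top crop [315. 415.]
1.1 0.035 side crop [297. 385.] top crop [305. 223.]
1.22 -0.09 side crop [114. 459.] top crop [303. 416.]
1.22 0.035 side crop [291. 380.] top crop [294. 224.]
```

View pics/n8.png

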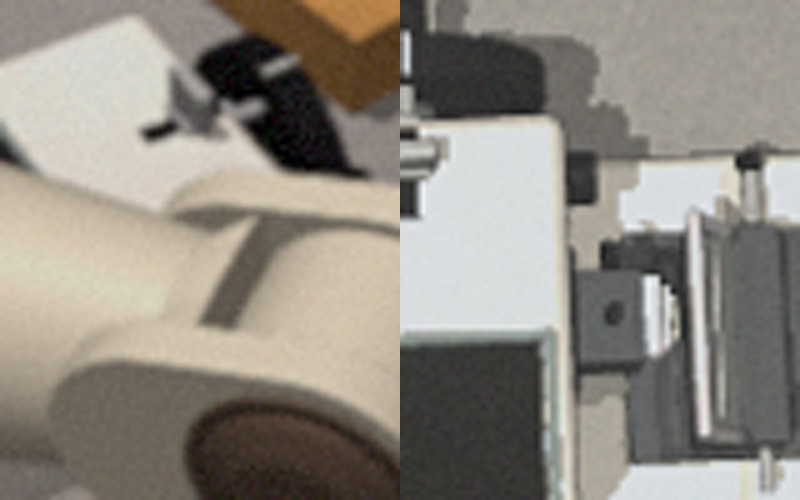

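In the top crop the guard bar runs (692,222)–(702,416), which matches the closed position predicted for 1.22 rad. In the side crop the tab has moved up to the wheel, the slot behind it is bare, and the index line is on top. The arm is clear, so I'm handing in.

```bash
python3 -c "
from workcell import workorder
print(workorder.job_done())"
```

```text
the job is handed in; nothing more can be done
None
```

I handed the job in after about 40 s of robot time: the wheel stands with its lock hole at the bolt, the lock slide is fully home and the knife guard is at its stop over the blade; on one lift-off joint 3 ran up to its range limit (read 70.8° against 70.77°), and I got no verdict back.

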